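# Twist a vial holder into the bench rail and load it

## Robot

A 6-joint arm with a two-finger parallel gripper is mounted at the origin on a cart in front of the work surface, level with it; the furniture and walls round the work are solid. World frame = base frame: x ahead of the robot, y to its left, z up, the work surface at z = 0. Lengths are in m, angles in rad, forces in N, time in s.
With the tool pointing down it reaches from about 0.3 to 0.95 m from the base axis. Payload 3.1 kg.
Tool frame: the origin (TCP) lies where the fingers leave the gripper's body, on its centre line; the fingertips stand 73 mm ahead of it and the grasp point (between the pads) lies 54 mm ahead of it; x points along the fingers, z is the direction in which the jaws open and shut, and the axes are right-handed (so a half turn about x gives the same grasp; the last joint's range is limited). The gripper opens to 85 mm and grips with 20 to 120 N. Pads are 22 mm wide; open, the fingers measure 114 mm over their backs; the gripper's body (76 mm by 85 mm) begins 54 mm behind the grasp point. The pads swing forward as they close: fully open they stand 13 mm farther back than shut.
Start: joints at [1.103, 0.308, 1.634, -0, 1.2, -0.07], TCP at [0.242, 0.576, 0.304] pointing down, gripper open.
Joint ranges: [-3.06, 3.06], [-0.79, 1.96], [0.05, 2.63], [-1.19, 4.34], [0.05, 2.64], [-2.94, 2.94]. Speed limits (rad/s): [2.79, 2.79, 3.14, 3.14, 3.14, 3.14].

## Interface

Orientations are given as a 3x3 rotation matrix whose columns are the frame's x, y, z axes.
In Python, from cell import r gives the robot as it stands.
- The arm moves only by the tool send_rows, never from a script. Its argument "moves" is a list of rows, each an object of numbers: "hand": the opening in per cent of the stroke, from 0 (shut) to 100 (fully open); "dx", "dy", "dz": the shift along the world's x, y, z in mm; "roll": the turn about the world's z in rad. In form: [{"hand": .., "dx": .., "dy": .., "dz": .., "roll": ..}, ...]. A call has 1 to 20 rows; each row is the pose to reach, as a shift and turn from the pose commanded when the call began; what a row does not reach only later rows make up. A row lasts 1/8 s, in which the tool goes at most 62.5 mm and 10.7 degrees, less where a joint would pass 70% of its speed; a pose out of reach is approached as far as the arm can. A call with a gripper value outside its range is refused whole. The fingers move at their own pace and stop on an object; "squeeze" is the grip in N (left out, the last holds). Time passes only in rows, so rows that repeat a pose let the fingers close. It gives the time, the measured TCP pose, the force and the opening at its end, in the units of the state.
- r.get_obs(): the state, without advancing time (a new reading comes with each control period).
- r.snapshot(name): name is "side" or "top"; returns a dict with "color" (420x560x3 uint8, red, green, blue), "fov_y" (degrees; the focal length in pixels is half the picture's height over the tangent of half this angle, whatever the lens; pixels are square), "cx", "cy" (the principal point, pixels), "k1" (the pictures are not rectified: a ray, as slopes to the right and down, at radius r is drawn at 1 + k1 r^2 times it, then the intrinsics apply), "cam_to_world" (4x4, takes a point from camera to world coordinates). Camera axes: x right, y down, z forward; pixel columns grow to the right and rows downward; lengths in m; the calibration is good to about 2 mm. A picture is of the moment at which its call begins. There is no depth.
- r.hand_in(): hands the job in, once; it reports no verdict.
Trained networks look in the newest picture that a camera, given by its name, has taken for a name from the list of things; names that differ only in an ending like _2 or _b are one class to them, and where a whole thing is asked for, a point or a joint stands for the part that bears it (a point fixed in the world has none). Each returns a list of dicts, best first, with "confidence" (0 to 1); they miss things now and then, are a little off and sometimes report something else, mostly with a low value. They report only what shows in the picture. A call takes as long as a camera call. They do not tell look-alikes from the thing itself.
- r.boxes_of(query, camera): "position" ([x, y, z] in m, in world coordinates, good to about 4 mm: the middle of the surface that is visible of it).
- r.mark_of(query, camera): "position" ([x, y, z] in m, in world coordinates, good to about 4 mm: a listed point, or the origin of a listed thing).
The state is a dict: "time": time; "q": joint angles; "joint_velocities": joint speeds; "effort": joint torques, N m; "ee_pos": TCP position; "orientation": TCP orientation; "force": force on the tool from outside, world axes, zero at the start; "moment": the same for the moment, N m; "width": finger opening in m.
Only numpy, scipy, OpenCV 4.12 (cv2) and the standard library are available. Lean on these libraries where they do the work, as an engineer would, in place of code of your own. Each camera call takes 0.05 s, during which the arm holds its last target.

## Task

Mount the vial holder in the middle of the bench rail, a channel on rubber mounts that give way under load: with its spring nut lying lengthwise in the slot, push it down against the spring, turn it a quarter turn clockwise and let the spring lift it so the nut's grooves catch the rail's lips and the holder stands upright, square across the rail. Then stand the glass vial fully down in the holder's bore and leave it there. Push only as hard as the spring needs, be gentle with the glass and leave everything else where it is.

Things in the scene. Friction and masses are not known exactly. Their poses are not given: they have to be found in the camera images.
- rail: Accessory rail lying roughly across the robot's front: a dark base plate (310 x 62 x 6 mm) fixed to the worktop, four rubber mounts, and on them a bare-metal strut channel, 300 mm long and 44 wide. Origin: centre of the plate's underside; x along the rail, y across, z up. The channel moves up and down only: it sinks several mm under a firm push and rests up to 1.5 mm off its nominal height.
- rail_middle (a point): Point fixed to the base plate, 50 mm above its underside, where the middle of the slot's top is nominally. The slot, 22 mm wide, runs along the top; lips 3 mm thick with rounded edges hang along it, 11 to 14 mm from the middle, to 8 mm below the top. Inside, 38 mm wide, the floor is 29 mm below the top. The middle 200 mm is free; a washer and bolt head at each end rise 10 mm over the top.
- holder: Vial holder, 0.18 to 0.28 kg, standing upright on its spring foot: a grey plastic block 60 mm long (x), 42 wide (y), 34 high with rounded upright edges. Origin: centre of the block's underside, z up. Latched, this stands 4.5 mm over the channel's top; pressed down it lands on the channel. Contact loads between holder and rail over 40 N in all (the spring's push on the floor included) damage them.
- holder_bore (a point): Centre of the mouth of the holder's round bore, 34 mm above the block's underside. The bore is 29.5 mm wide, chamfered, and 26 mm deep: its floor is 8 mm above the block's underside.
- holder_nut (a point): Middle of the steel nut's top, 9.5 mm below the block on a 16 mm neck. The nut is 36 mm long (x), 19 wide (y), 10 thick, with two grooves across its top, 3 mm deep, 10 to 15 mm from the middle. It can turn in the channel only while the block is within 1.5 mm of the channel's top: a quarter turn clockwise seen from above, to a stop a few degrees past square; the other way it jams.
- holder_foot (a point): Underside of the steel foot (30 x 17 mm) under the nut's coil spring, 38.5 mm below the block's underside when relaxed. The foot begins to move at 3.6 N, and takes 1.2 N more for each mm, 11 mm at most: in the rail, 3.6 N as it meets the floor, 9.6 N latched, 13.2 N where the nut can turn, 15 N as the block lands on the channel.
- vial: Sample vial standing by itself on the open worktop beside the rail (other vials stand in a group far off to the left): clear glass with a black screw cap, 27 mm in diameter, 66 mm high, about 0.04 kg. Upright. Origin: centre of its underside, z up.
- jar: Bystander: large reagent jar with a blue lid, 62 mm wide, 88 mm high. Origin: centre of underside.
- beaker: Bystander: small glass beaker, 53 mm wide, 70 mm high. Origin: centre of underside.
- timer: Bystander: flat bench timer, 72 x 62 x 19 mm. Origin: centre of underside.
- petri_dish: Bystander: open glass dish in front of the rail, 60 mm wide, 14 mm high. Origin: centre of underside.
- screwdriver: Bystander: screwdriver lying on the right, 25 x 175 x 25 mm. Origin: centre of underside.
Not all that is in view belongs to the job. Several things look just like the vial: the one meant starts farthest to the robot's right.

How it is judged:
By the outcome, as a careful person would: the job done as asked, in the order asked, and still so for the second after the job is handed in, with the robot touching nothing.
It also fails if it takes over 66 s, if anything falls off the work surface, if the arm or the gripper's body presses on something with over 40 N, if the wrist force passes 120 N, or if a joint passes its speed limit or range.

## Working session

There is one attempt and no reset: what is moved stays moved. The work goes in short steps, Python scripts to look and compute and a tool call to move; the robot and the scene stay as the last step left them, time stands still between calls to the robot, and variables do not carry over. Pictures are saved under pics/ and viewed, and the job is handed in when it is done.

Besides the shell and the picture viewer there is one more tool, called after ">>>" as name([rows], argument=value, ...), one row to a line, values as JSON. send_rows: Moves the arm, as the interface text tells. Its arguments: {"type":"object","properties":{"moves":{"type":"array"},"squeeze":{"type":"number"}},"required":["moves"]}

```bash
ls; mkdir -p pics; cat > h.py <<'E'
import numpy as np, cv2
from cell import r
def snap(cam,name=None):
    s=r.snapshot(cam)
    if name: cv2.imwrite(f'pics/{name}.png',s['color'][:,:,::-1])
    return s
def f_of(s): return s['color'].shape[0]/2/np.tan(np.radians(s['fov_y'])/2)
def proj(s,p):
    T=np.linalg.inv(np.array(s['cam_to_world'])); c=T[:3,:3]@np.array(p)+T[:3,3]
    a=c[:2]/c[2]; a=a*(1+s['k1']*(a@a)); f=f_of(s); return a*f+[s['cx'],s['cy']]
def ray(s,u,v):
    f=f_of(s); d=np.array([(u-s['cx'])/f,(v-s['cy'])/f]); a=d.copy()
    for _ in range(30): a=d/(1+s['k1']*(a@a))
    T=np.array(s['cam_to_world']); return T[:3,3],T[:3,:3]@np.array([a[0],a[1],1])
def at_z(s,u,v,z):
    o,d=ray(s,u,v); return o+d*(z-o[2])/d[2]
def crop(s,name,u0,v0,u1,v1,k=4):
    c=s['color'][v0:v1,u0:u1,::-1]; cv2.imwrite(f'pics/{name}.png',cv2.resize(c,None,fx=k,fy=k,interpolation=cv2.INTER_CUBIC))
E
python3 - <<'E'
from h import *
np.set_printoptions(precision=4,suppress=True)
print(r.get_obs())
for c in ['side','top']:
    s=snap(c,c+'0'); print(c,s['fov_y'],s['cx'],s['cy'],s['k1'],np.array(s['cam_to_world']))
    for q in ['rail','rail_middle','holder','holder_bore','holder_nut','holder_foot','vial','petri_dish','jar','beaker','timer','screwdriver']:
        for m in r.mark_of(q,c): print(q,np.array(m['position']).round(4),round(m['confidence'],2),proj(s,m['position']).round(0))
E
```

```text
pics
{'time': 0.0, 'q': array([ 1.1033,  0.309 ,  1.6352,  0.    ,  1.1997, -0.0697]), 'joint_velocities': array([-0.0002,  0.0011, -0.001 , -0.0013, -0.0001,  0.0015]), 'effort': array([ -0.0019, -41.5251, -27.6662,  -0.0002,   0.0103,  -0.    ]), 'ee_pos': array([0.2418, 0.5756, 0.3026]), 'orientation': array([[-0.0011, -0.9219,  0.3874],
       [-0.0021,  0.3874,  0.9219],
       [-1.    ,  0.0002, -0.0023]]), 'force': array([0.5951, 0.2149, 0.2964]), 'moment': array([0.0196, 0.006 , 0.0147]), 'width': 0.08515891717477413}
side 52.59257917518042 285.51580339833464 213.5313003438157 -0.05277811458774847 [[-0.9259 -0.1259  0.3561  0.0844]
 [-0.3772  0.3566 -0.8547  1.0742]
 [-0.0193 -0.9257 -0.3777  0.5577]
 [ 0.      0.      0.      1.    ]]
rail [ 0.482  -0.0153 -0.0027] 0.62 [303. 240.]
vial [0.5288 0.4291 0.0009] 0.76 [213. 319.]
vial [ 0.4873  0.3259 -0.0011] 0.66 [251. 299.]
vial [ 0.6488 -0.244  -0.0054] 0.46 [282. 208.]
vial [ 0.6685  0.052  -0.0014] 0.29 [238. 240.]
petri_dish [ 0.3786 -0.0318  0.0005] 0.35 [338. 242.]
jar [ 0.6472 -0.2429 -0.0026] 0.84 [282. 207.]
beaker [
[... 421 characters left out ...]
middle [ 0.4836 -0.0103  0.0494] 0.76 [274. 225.]
holder [ 0.4693 -0.2884  0.0384] 0.56 [346. 224.]
holder_bore [ 0.4645 -0.2895  0.0716] 0.71 [348. 224.]
holder_bore [0.6155 0.4751 0.0023] 0.17 [151. 204.]
holder_nut [ 0.4672 -0.2896  0.0258] 0.55 [346. 225.]
vial [0.4912 0.3255 0.0007] 0.63 [189. 232.]
vial [0.532  0.431  0.0032] 0.57 [162. 223.]
petri_dish [0.613  0.4725 0.0022] 0.75 [152. 204.]
petri_dish [ 0.3805 -0.0267 -0.    ] 0.66 [280. 253.]
jar [ 0.6436 -0.2454 -0.0004] 0.72 [329. 184.]
jar [ 0.67    0.0547 -0.0033] 0.28 [254. 183.]
beaker [0.6134 0.4728 0.002 ] 0.49 [151. 204.]
timer [ 0.67    0.0531 -0.003 ] 0.79 [255. 183.]
screwdriver [ 0.4414 -0.5012  0.0022] 0.48 [398. 229.]
```

View pics/side0.png

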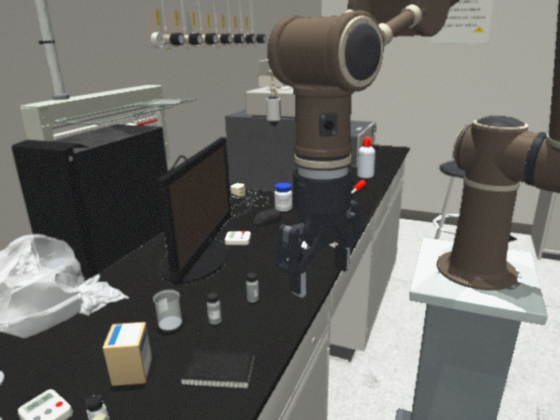

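View pics/top0.png

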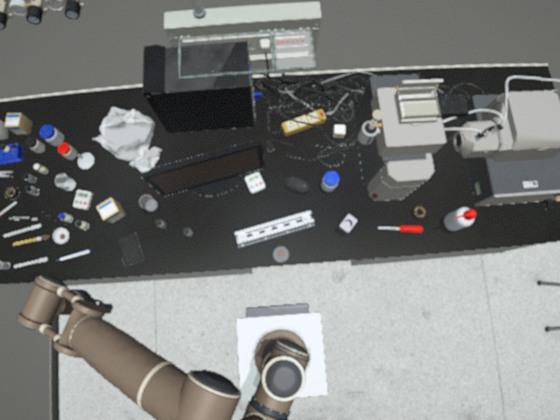

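```bash
python3 - <<'E'
from h import *
s=snap('top'); crop(s,'t1',220,170,380,270,5); crop(s,'t2',130,180,230,255,7)
s=snap('side'); crop(s,'s1',130,200,330,350,4)
E
```

```text
(no output)
```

View pics/t1.png

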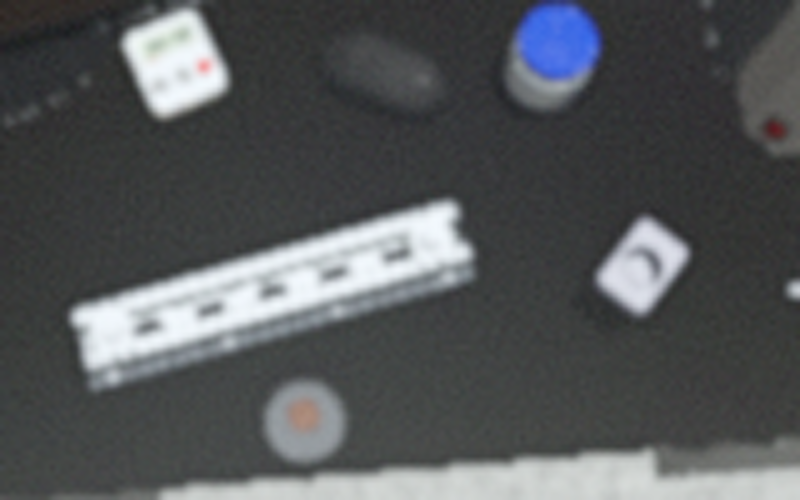

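View pics/t2.png

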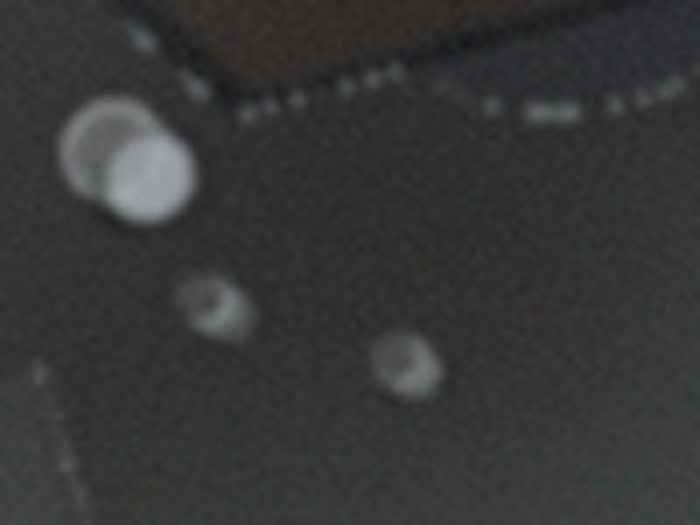

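View pics/s1.png

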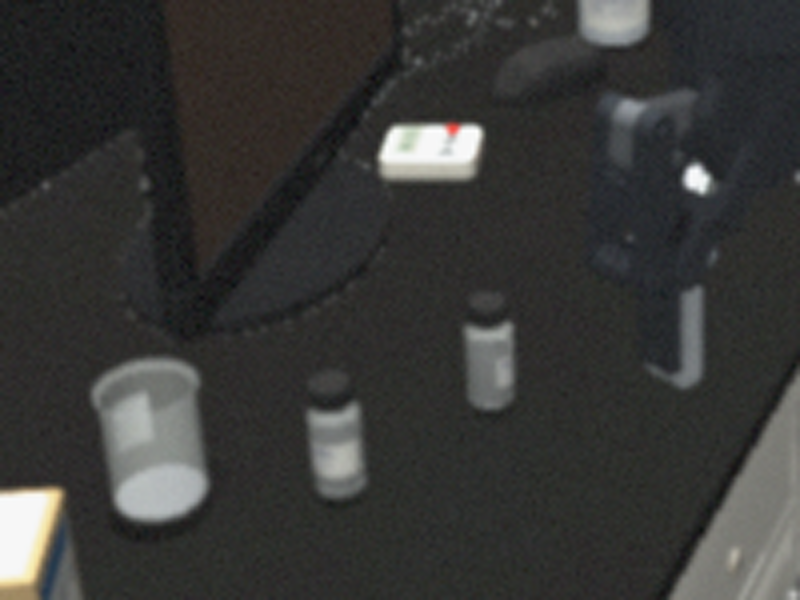

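```bash
python3 - <<'E'
from h import *
np.set_printoptions(precision=4,suppress=True)
s=snap('top'); print(r.get_obs()['time'])
g=cv2.cvtColor(s['color'],cv2.COLOR_RGB2GRAY)
def comp(u0,v0,u1,v1,th):
    k=8
    c=cv2.resize(g[v0:v1,u0:u1],None,fx=k,fy=k,interpolation=cv2.INTER_CUBIC)
    m=(c>th).astype(np.uint8); n,l,st,ce=cv2.connectedComponentsWithStats(m)
    i=1+np.argmax(st[1:,4]); cs,_=cv2.findContours((l==i).astype(np.uint8),0,cv2.CHAIN_APPROX_NONE)
    p=max(cs,key=len)[:,0,:].astype(float); return (p+0.5)/k-0.5+[u0,v0]
for th in (110,130,150):
    p=comp(330,205,365,240,th); w=np.array([at_z(s,u,v,0.0725)[:2] for u,v in p])
    print('holder',cv2.minAreaRect((w*1000).astype(np.float32)))
for th in (110,130,150):
    p=comp(228,200,322,252,th); w=np.array([at_z(s,u,v,0.05)[:2] for u,v in p])
    print('rail',cv2.minAreaRect((w*1000).astype(np.float32)))
E
```

```text
1.45
holder ((467.8570251464844, -288.55633544921875), (48.995113372802734, 67.97472381591797), 46.691349029541016)
holder ((467.9173278808594, -288.5625305175781), (47.06415557861328, 65.68563842773438), 46.7530403137207)
holder ((467.8512268066406, -288.6622619628906), (45.093292236328125, 63.632869720458984), 47.240848541259766)
rail ((472.34698486328125, -11.715713500976562), (68.28193664550781, 309.80633544921875), 12.308638572692871)
rail ((472.5965576171875, -11.685165405273438), (66.04556274414062, 307.62982177734375), 12.311108589172363)
rail ((472.73199462890625, -11.654953002929688), (63.70783615112305, 305.7861022949219), 12.344247817993164)
```

>>> send_rows([
  {"dx":226,"dy":-864,"dz":-90,"roll":-0.353,"hand":100},
  {"dx":226,"dy":-864,"dz":-90,"roll":-0.353},
  {"dx":226,"dy":-864,"dz":-90,"roll":-0.353},
  {"dx":226,"dy":-864,"dz":-90,"roll":-0.353},
  {"dx":226,"dy":-864,"dz":-90,"roll":-0.353},
  {"dx":226,"dy":-864,"dz":-90,"roll":-0.353},
  {"dx":226,"dy":-864,"dz":-90,"roll":-0.353},
  {"dx":226,"dy":-864,"dz":-90,"roll":-0.353},
  {"dx":226,"dy":-864,"dz":-90,"roll":-0.353},
  {"dx":226,"dy":-864,"dz":-90,"roll":-0.353},
  {"dx":226,"dy":-864,"dz":-90,"roll":-0.353},
  {"dx":226,"dy":-864,"dz":-90,"roll":-0.353},
  {"dx":226,"dy":-864,"dz":-90,"roll":-0.353},
  {"dx":226,"dy":-864,"dz":-90,"roll":-0.353},
  {"dx":226,"dy":-864,"dz":-90,"roll":-0.353},
  {"dx":226,"dy":-864,"dz":-90,"roll":-0.353},
])

```text
invalid input at $.moves[1]: expected keys hand, dx, dy, dz, roll
```

```bash
python3 - <<'E'
from h import *
np.set_printoptions(precision=4,suppress=True)
o=r.get_obs(); print(o['time'],o['ee_pos'],o['orientation'],o['q'],o['force'])
s=snap('side','side1'); crop(s,'s2',230,150,370,255,5)
for q in ['rail','rail_middle','holder','holder_bore','holder_nut','holder_foot']:
    for m in r.mark_of(q,'side'): print(q,np.array(m['position']).round(4),round(m['confidence'],2),proj(s,m['position']).round(0))
snap('top','top1')
E
```

```text
1.45 [0.2421 0.5762 0.3038] [[-0.     -0.9219  0.3874]
 [-0.0001  0.3874  0.9219]
 [-1.     -0.     -0.0001]] [ 1.1033  0.3081  1.6339 -0.      1.1997 -0.0697] [-0.563  -0.353   0.1362]
rail [ 0.4808 -0.0146  0.0011] 0.63 [304. 239.]
holder_bore [ 0.6489 -0.2442 -0.0027] 0.68 [282. 207.]
```

View pics/s2.png

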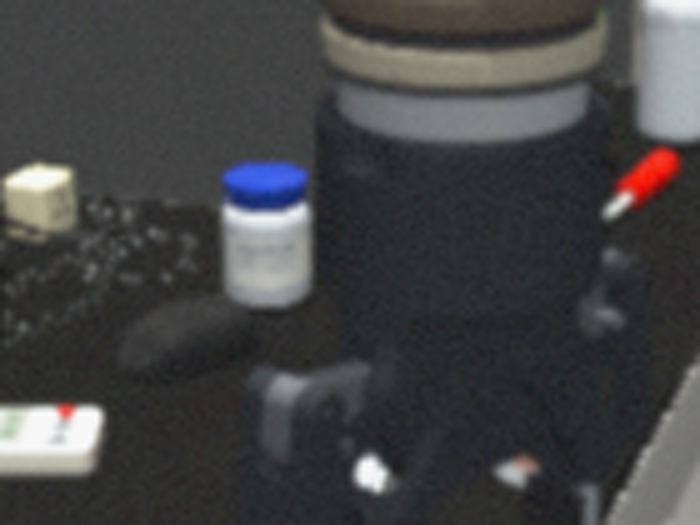

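View pics/top1.png

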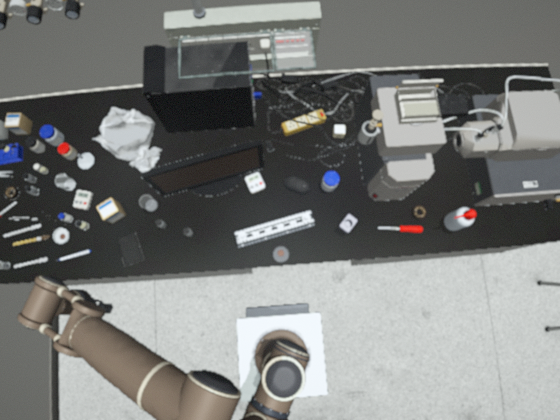

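The call was refused because every row needs all five keys; the pictures still show the arm at its start pose. I'll resend with complete rows.

>>> send_rows([
  {"hand":100,"dx":226,"dy":-864,"dz":-90,"roll":-0.353},
  {"hand":100,"dx":226,"dy":-864,"dz":-90,"roll":-0.353},
  {"hand":100,"dx":226,"dy":-864,"dz":-90,"roll":-0.353},
  {"hand":100,"dx":226,"dy":-864,"dz":-90,"roll":-0.353},
  {"hand":100,"dx":226,"dy":-864,"dz":-90,"roll":-0.353},
  {"hand":100,"dx":226,"dy":-864,"dz":-90,"roll":-0.353},
  {"hand":100,"dx":226,"dy":-864,"dz":-90,"roll":-0.353},
  {"hand":100,"dx":226,"dy":-864,"dz":-90,"roll":-0.353},
  {"hand":100,"dx":226,"dy":-864,"dz":-90,"roll":-0.353},
  {"hand":100,"dx":226,"dy":-864,"dz":-90,"roll":-0.353},
  {"hand":100,"dx":226,"dy":-864,"dz":-90,"roll":-0.353},
  {"hand":100,"dx":226,"dy":-864,"dz":-90,"roll":-0.353},
  {"hand":100,"dx":226,"dy":-864,"dz":-90,"roll":-0.353},
  {"hand":100,"dx":226,"dy":-864,"dz":-90,"roll":-0.353},
  {"hand":100,"dx":226,"dy":-864,"dz":-90,"roll":-0.353},
  {"hand":100,"dx":226,"dy":-864,"dz":-90,"roll":-0.353},
])

```text
time: 3.85
ee_pos: [0.4682, -0.2888, 0.2136]
orientation: [[-0.0, -0.73, 0.684], [0.001, 0.684, 0.73], [-1.0, 0.001, 0.0]]
force: [0.1, 1.3, 0.7]
width: 0.0851
```

```bash
python3 - <<'E'
from h import *
np.set_printoptions(precision=4,suppress=True)
o=r.get_obs(); print(o['time'],o['ee_pos'],o['orientation'],o['q'],o['force'])
s=snap('side','side2'); crop(s,'s3',230,150,370,255,5)
import pickle; pickle.dump(s,open('side2.pkl','wb'))
for q in ['rail','rail_middle','holder','holder_bore','holder_nut','holder_foot']:
    for m in r.mark_of(q,'side'): print(q,np.array(m['position']).round(4),round(m['confidence'],2),proj(s,m['position']).round(0))
E
```

```text
3.85 [ 0.4682 -0.2888  0.2136] [[-0.0004 -0.7297  0.6837]
 [ 0.0006  0.6837  0.7297]
 [-1.      0.0007  0.0002]] [-0.632   0.2712  1.8825  0.0004  0.9886 -1.4501] [0.0778 1.2663 0.7352]
rail [ 0.4802 -0.0148  0.0014] 0.73 [304. 239.]
rail_middle [ 0.4802 -0.0115  0.0522] 0.7 [303. 224.]
holder [ 0.4728 -0.289   0.0414] 0.85 [332. 197.]
holder_bore [ 0.4695 -0.2889  0.0734] 0.87 [333. 189.]
holder_bore [ 0.4663 -0.289   0.0282] 0.42 [334. 201.]
holder_bore [ 0.6464 -0.2408 -0.0029] 0.34 [282. 208.]
holder_bore [ 0.4785 -0.0129 -0.0001] 0.3 [304. 240.]
holder_nut [ 0.4652 -0.2905  0.0293] 0.77 [334. 201.]
holder_nut [ 0.4675 -0.2885 -0.0017] 0.24 [333. 209.]
holder_foot [ 0.6693  0.049  -0.0014] 0.47 [238. 239.]
holder_foot [ 0.4703 -0.2879 -0.0028] 0.35 [332. 209.]
```

View pics/s3.png

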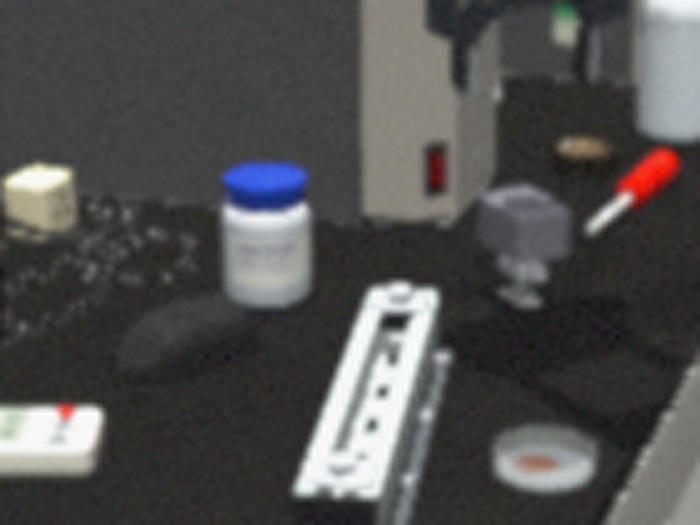

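>>> send_rows([
  {"hand":100,"dx":0,"dy":0,"dz":-40,"roll":0},
  {"hand":100,"dx":0,"dy":0,"dz":-70,"roll":0},
  {"hand":100,"dx":0,"dy":0,"dz":-90,"roll":0},
  {"hand":100,"dx":0,"dy":0,"dz":-97,"roll":0},
  {"hand":60,"dx":0,"dy":0,"dz":-97,"roll":0},
  {"hand":0,"dx":0,"dy":0,"dz":-97,"roll":0},
  {"hand":0,"dx":0,"dy":0,"dz":-97,"roll":0},
  {"hand":0,"dx":0,"dy":0,"dz":-97,"roll":0},
], squeeze=60)

```text
time: 5.2
ee_pos: [0.4689, -0.2883, 0.118]
orientation: [[0.002, -0.731, 0.682], [-0.001, 0.682, 0.731], [-1.0, -0.002, 0.0]]
force: [-0.9, -0.7, 2.1]
width: 0.0411
```

```bash
python3 - <<'E'
from h import *
np.set_printoptions(precision=4,suppress=True)
o=r.get_obs(); print(o['time'],o['ee_pos'],o['force'],o['moment'],o['width'])
s=snap('side','side3'); crop(s,'s4',290,140,390,215,7)
E
```

```text
5.2 [ 0.4689 -0.2883  0.118 ] [-0.864  -0.6544  2.0627] [-0.0022 -0.0253  0.0032] 0.0411109099866624
```

View pics/s4.png

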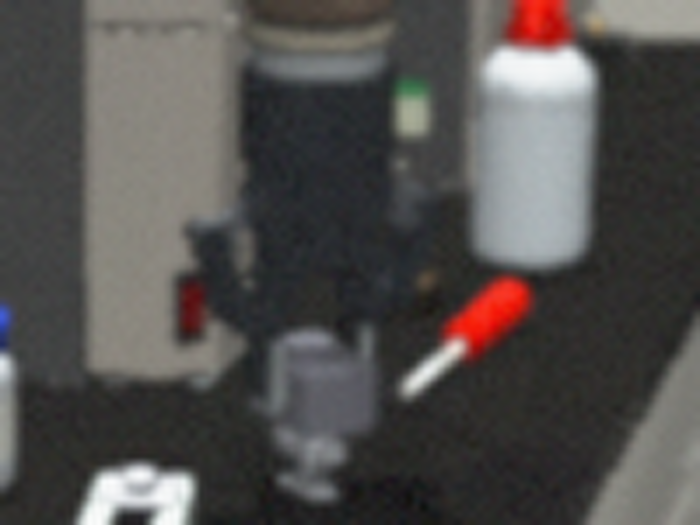

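```bash
cat > fit.py <<'E'
from h import *
import pickle
from scipy.ndimage import map_coordinates, gaussian_filter
def profile(s,P,Q,half=0.012,n=81):
    """intensity along world line P->... returns t(mm)"""
    pass
def acrossprofile(s,c,yaw,z,offs,ls):
    g=cv2.cvtColor(s['color'],cv2.COLOR_RGB2GRAY).astype(float)
    ex=np.array([-np.sin(yaw),np.cos(yaw)]); ey=np.array([np.cos(yaw),np.sin(yaw)]) # ex along rail, ey across(away from robot)
    out=np.zeros((len(ls),len(offs)))
    for i,l in enumerate(ls):
        for j,o in enumerate(offs):
            p=c+ex*l+ey*o; u=proj(s,[p[0],p[1],z]); out[i,j]=map_coordinates(g,[[u[1]],[u[0]]],order=1)[0]
    return out
E
python3 - <<'E'
from fit import *
np.set_printoptions(precision=1,suppress=True,linewidth=200)
st=snap('top'); pickle.dump(st,open('top2.pkl','wb'))
ss=pickle.load(open('side2.pkl','rb'))
c=np.array([.482,-.0115]); yaw=np.radians(12.3)
offs=np.arange(-40,41,1)/1000.
for nm,s in (('top',st),('side',ss)):
    I=acrossprofile(s,c,yaw,0.05,offs,np.arange(-130,131,4)/1000.)
    J=cv2.resize(I.astype(np.uint8),None,fx=8,fy=8,interpolation=cv2.INTER_CUBIC); cv2.imwrite(f'pics/prof_{nm}.png',J)
    print(nm); 
    m=I[8:-8].mean(0)
    print(np.c_[offs*1000,m][::2].T)
E
```

```text
top
[[-40.  -38.  -36.  -34.  -32.  -30.  -28.  -26.  -24.  -22.  -20.  -18.  -16.  -14.  -12.  -10.   -8.   -6.   -4.   -2.    0.    2.    4.    6.    8.   10.   12.   14.   16.   18.   20.   22.
   24.   26.   28.   30.   32.   34.   36.   38.   40. ]
 [131.1 141.1 142.1 137.  134.9 144.7 167.5 195.1 218.1 233.  240.1 240.5 235.3 225.9 213.9 203.4 199.8 203.6 211.2 216.1 214.1 208.4 203.8 206.  216.3 228.2 236.3 237.5 230.1 213.5 187.1 152.3
  115.2  83.9  66.   60.   59.8  61.   61.7  62.   62.1]]
side
[[-40.  -38.  -36.  -34.  -32.  -30.  -28.  -26.  -24.  -22.  -20.  -18.  -16.  -14.  -12.  -10.   -8.   -6.   -4.   -2.    0.    2.    4.    6.    8.   10.   12.   14.   16.   18.   20.   22.
   24.   26.   28.   30.   32.   34.   36.   38.   40. ]
 [101.3  89.4  85.5  93.7 111.7 149.2 199.  234.2 244.6 245.7 244.1 234.7 212.4 187.5 176.2 183.6 193.1 193.  175.9 150.7 136.3 149.7 187.4 225.6 242.7 245.6 244.8 235.8 200.1 139.6  82.4  53.1
   46.2  45.   44.1  44.   44.1  44.4  44.5  44.5  44.7]]
```

View pics/prof_top.png

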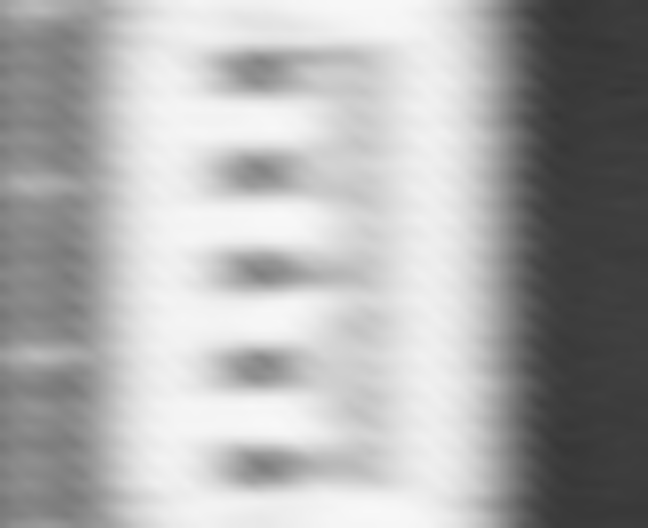

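View pics/prof_side.png

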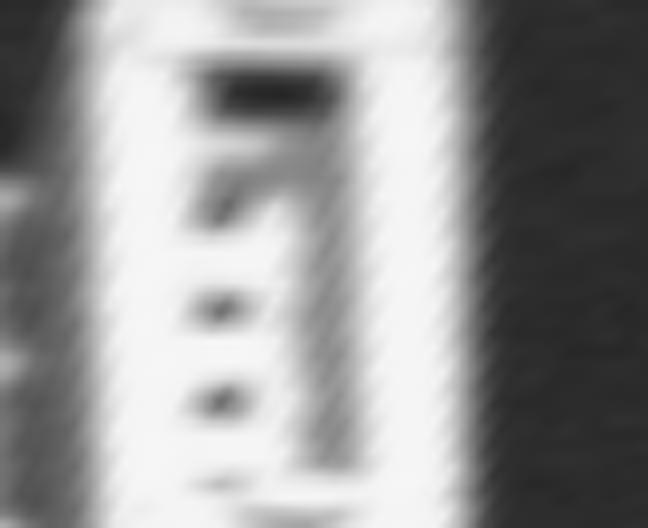

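>>> send_rows([
  {"hand":0,"dx":0,"dy":0,"dz":40,"roll":0},
  {"hand":0,"dx":0,"dy":0,"dz":85,"roll":0},
  {"hand":0,"dx":11,"dy":277,"dz":85,"roll":-0.603},
  {"hand":0,"dx":11,"dy":277,"dz":85,"roll":-0.603},
  {"hand":0,"dx":11,"dy":277,"dz":85,"roll":-0.603},
  {"hand":0,"dx":11,"dy":277,"dz":85,"roll":-0.603},
  {"hand":0,"dx":11,"dy":277,"dz":85,"roll":-0.603},
  {"hand":0,"dx":11,"dy":277,"dz":70,"roll":-0.603},
  {"hand":0,"dx":11,"dy":277,"dz":60,"roll":-0.603},
  {"hand":0,"dx":11,"dy":277,"dz":60,"roll":-0.603},
  {"hand":0,"dx":11,"dy":277,"dz":60,"roll":-0.603},
])

```text
time: 6.68
ee_pos: [0.4792, -0.0119, 0.1767]
orientation: [[-0.0, -0.213, 0.977], [-0.0, 0.977, 0.213], [-1.0, -0.0, -0.0]]
force: [0.1, 0.1, -2.2]
width: 0.0414
```

```bash
python3 - <<'E'
from fit import *
np.set_printoptions(precision=4,suppress=True)
o=r.get_obs(); print(o['time'],o['ee_pos'],o['orientation'],o['force'],o['moment'],o['width'])
s=snap('side','side4'); pickle.dump(s,open('side4.pkl','wb')); crop(s,'s5',260,165,340,245,9)
for q in ['holder','holder_bore','holder_nut','holder_foot','rail_middle']:
    for m in r.mark_of(q,'side'): print(q,np.array(m['position']).round(4),round(m['confidence'],2),proj(s,m['position']).round(1))
s=snap('top','top4'); pickle.dump(s,open('top4.pkl','wb')); crop(s,'t5',230,190,330,260,7)
for q in ['holder','holder_bore','holder_nut','holder_foot','rail_middle']:
    for m in r.mark_of(q,'top'): print(q,np.array(m['position']).round(4),round(m['confidence'],2),proj(s,m['position']).round(1))
E
```

```text
6.675 [ 0.4792 -0.0119  0.1767] [[-0.0003 -0.2135  0.9769]
 [-0.0001  0.9769  0.2135]
 [-1.     -0.     -0.0003]] [ 0.1132  0.1225 -2.2218] [-0.0939  0.0379 -0.0172] 0.041405455900922594
holder [ 0.4396 -0.5019  0.0001] 0.68 [355.1 190.7]
holder [ 0.4823 -0.0128  0.097 ] 0.67 [302.8 209.7]
holder_bore [ 0.4785 -0.0088  0.1306] 0.86 [303.5 199.5]
holder_bore [ 0.6711  0.0524 -0.0002] 0.37 [237.2 239.2]
holder_nut [ 0.476  -0.0121  0.0873] 0.86 [304.7 213.1]
holder_nut [ 0.6494 -0.2428 -0.0036] 0.41 [281.2 207.7]
holder_foot [ 0.4783 -0.0114  0.0547] 0.4 [303.9 223.3]
rail_middle [ 0.4782 -0.0111  0.0523] 0.63 [303.9 224.1]
holder_nut [0.6128 0.4742 0.0016] 0.49 [151.1 204.4]
```

View pics/s5.png

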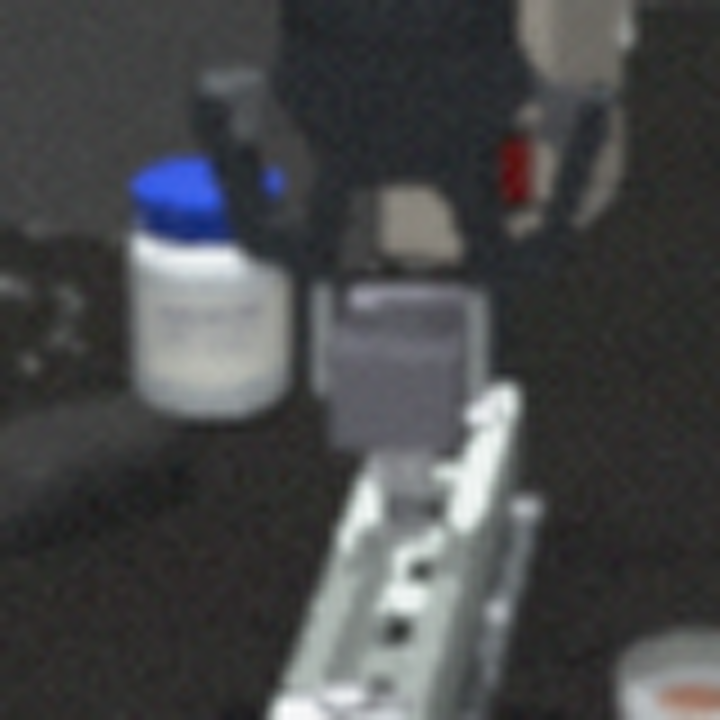

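View pics/t5.png

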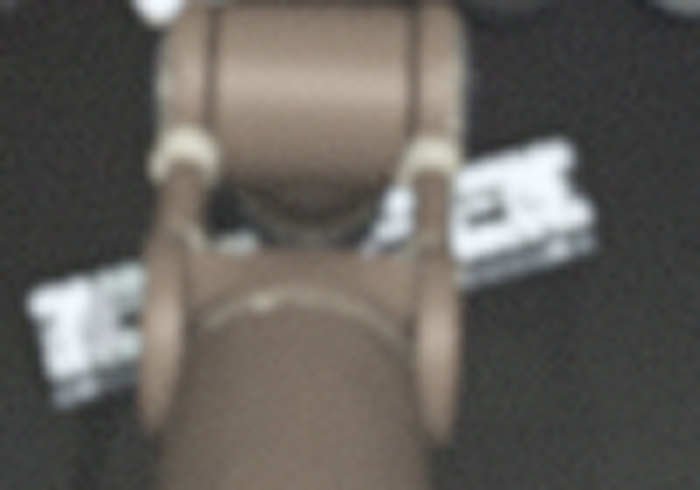

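```bash
python3 - <<'E'
from fit import *
np.set_printoptions(precision=1,suppress=True,linewidth=200)
s=pickle.load(open('side4.pkl','rb'))
yaw=np.arctan2(.2135,.9769); ex=np.array([-np.sin(yaw),np.cos(yaw)]); ey=np.array([np.cos(yaw),np.sin(yaw)])
c=np.array([.4791,-.0119])
def P(l,o,z): p=c+ex*l/1000+ey*o/1000; return (proj(s,[*p,z])-[260,165]+.5)*9-.5
zu=.0985
print('block near face bottom L,R',P(30,21,zu),P(30,-21,zu),'top',P(30,21,zu+.034),P(30,-21,zu+.034))
print('far top',P(-30,21,zu+.034),P(-30,-21,zu+.034))
print('nut near face top',P(18,9.5,zu-.0095),P(18,-9.5,zu-.0095),'bot',P(18,9.5,zu-.0195),P(18,-9.5,zu-.0195))
print('foot',P(15,8.5,zu-.0385),P(15,-8.5,zu-.0385))
for l in (40,60,80,100): print('slot top',l,P(l,22,.05),P(l,11,.05),P(l,-11,.05),P(l,-22,.05))
g=cv2.cvtColor(s['color'],cv2.COLOR_RGB2GRAY)
b=g[165:245,260:340]
# rows through block face ; crop rows
for rr in (42,44,46): print('row',rr,b[rr,30:60])
for rr in (52,53,54,55,56,57,58,59,60,62,64,66,68,70): print('row',rr,b[rr,30:62])
E
python3 - <<'E'
import cv2
im=cv2.imread('pics/side4.png')[205:240,285:325]
cv2.imwrite('pics/s5b.png',cv2.resize(im,None,fx=16,fy=16,interpolation=cv2.INTER_CUBIC))
E
```

```text
block near face bottom L,R [319.3 435.5] [450.4 441.7] top [318.1 335.6] [450.6 341.3]
far top [345.5 271.9] [472.4 277. ]
nut near face top [360.6 450.6] [419.2 453.4] bot [360.8 479.2] [419.2 482.1]
foot [365.5 529.7] [417.4 532.3]
slot top 40 [313.2 587. ] [347.1 588.8] [415.2 592.4] [449.4 594.3]
slot top 60 [303.6 612.9] [338.  614.8] [407.1 618.6] [441.8 620.5]
slot top 80 [293.7 639.6] [328.6 641.6] [398.8 645.5] [434.  647.5]
slot top 100 [283.5 667.1] [318.9 669.2] [390.1 673.2] [425.9 675.3]
row 42 [131 105  67  46  76 115 108  99  94  94  95  94  94  94  94  96  96  94  93  94  87  90 122 123 107 116 116  78  47  42]
row 44 [ 89  55  43  49  51  65  76  92  93  96  95  94  94  95  93  96  95  98  95  95  84  91 136 178 215 221 224 151  63  41]
row 46 [ 38  42  48  44  42  49  65  86  96  91  94  91  94  95  95  96  92  95  92  92  89 127 205 225 224 200 187 120  57  45]
row 52 [ 46  43  42  46  43  47  42  44  45  73 129 160 151 136 135 145 136 138 183 211 220 230 239 238 221 148 103  72  54  46  47  47]
row 53 [ 47  40  49  47  41  45  44  48  52 112 183 184 152 137 134 1
[... 1011 characters left out ...]
03  65  42  40]
row 62 [ 43  38  43  44  42  57 101 155 153 138 134 130 137 174 221 183 135 127 139 136 138 133 117 101  86  83 101 108  78  48  42  46]
row 64 [ 46  41  39  45  47  86 141 171 172 164 141 134 148 184 211 173 141 136 161 170 163 128 110  98  77  85 106 104  69  44  39  40]
row 66 [ 46  42  45  46  81 140 172 177 173 142 134 144 188 227 239 238 234 207 182 172 154 118 105  93 105 128 118  78  49  40  39  40]
row 68 [ 43  43  46  63 116 167 177 173 152 133 135 148 154 133 142 160 176 179 177 169 127 105  98 101 147 166 120  61  42  39  45  44]
row 70 [ 42  39  49 102 163 177 174 157 134 132 136 127 111  73  59 110 162 176 172 144 114  97  86  89 109 106  74  47  42  39  39  38]
```

View pics/s5b.png

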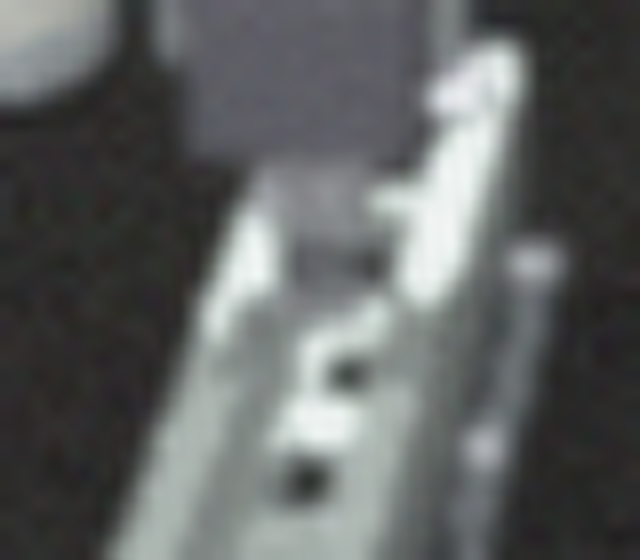

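>>> send_rows([
  {"hand":0,"dx":-0.3,"dy":1,"dz":-4,"roll":0},
  {"hand":0,"dx":-0.3,"dy":1,"dz":-8,"roll":0},
  {"hand":0,"dx":-0.3,"dy":1,"dz":-11,"roll":0},
  {"hand":0,"dx":-0.3,"dy":1,"dz":-14,"roll":0},
  {"hand":0,"dx":-0.3,"dy":1,"dz":-14,"roll":0},
])

```text
time: 7.9
ee_pos: [0.4786, -0.0098, 0.1625]
orientation: [[-0.001, -0.215, 0.977], [0.0, 0.977, 0.215], [-1.0, 0.0, -0.001]]
force: [-0.2, 0.2, -1.7]
width: 0.0408
```

```bash
cat > rd.py <<'E'
from h import *
np.set_printoptions(precision=4,suppress=True)
o=r.get_obs(); print(o['time'],o['ee_pos'],o['force'],o['moment'],o['width'],np.degrees(np.arctan2(o['orientation'][1,2],o['orientation'][0,2])))
E
python3 rd.py; python3 - <<'E'
from h import *
s=snap('side','side5'); crop(s,'s6',285,200,325,240,16)
E
```

```text
7.9 [ 0.4786 -0.0098  0.1625] [-0.2109  0.2072 -1.7185] [ 0.024   0.0342 -0.0584] 0.040829479337529624 12.434208708636634
```

View pics/s6.png

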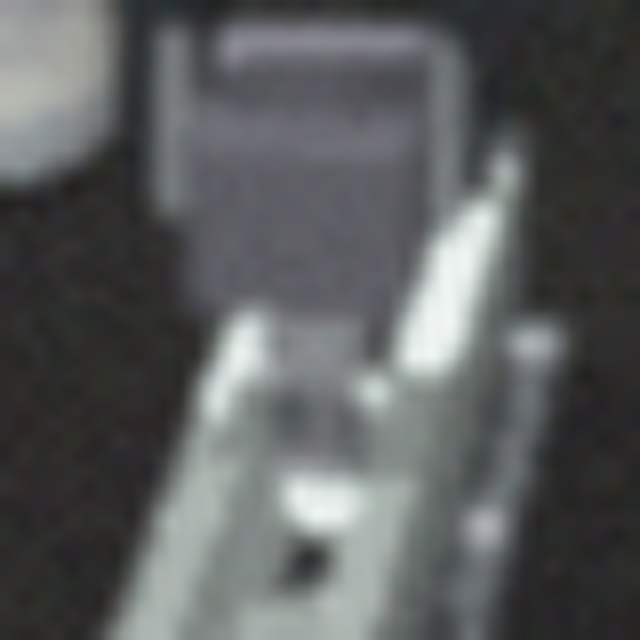

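>>> send_rows([
  {"hand":0,"dx":0,"dy":0,"dz":-4,"roll":0},
  {"hand":0,"dx":0,"dy":0,"dz":-8,"roll":0},
  {"hand":0,"dx":0,"dy":0,"dz":-12,"roll":0},
  {"hand":0,"dx":0,"dy":0,"dz":-12,"roll":0},
])

```text
time: 8.45
ee_pos: [0.4785, -0.0098, 0.1504]
orientation: [[-0.001, -0.215, 0.977], [0.0, 0.977, 0.215], [-1.0, 0.0, -0.001]]
force: [-0.5, -0.3, -2.3]
width: 0.0413
```

```bash
python3 rd.py; python3 - <<'E'
from h import *
s=snap('side','side6'); crop(s,'s7',285,200,325,240,16)
E
```

```text
8.45 [ 0.4785 -0.0098  0.1504] [-0.4795 -0.2534 -2.3319] [0.0391 0.0409 0.052 ] 0.041336928983229417 12.435843886361802
```

View pics/s7.png

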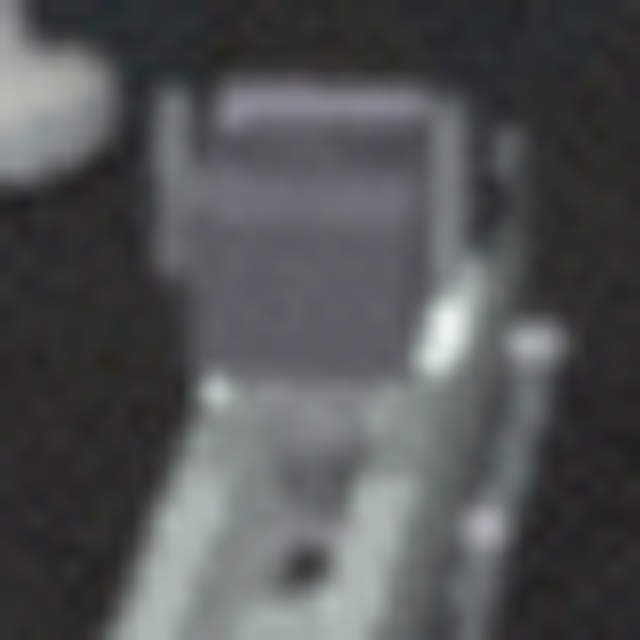

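>>> send_rows([
  {"hand":0,"dx":0,"dy":0,"dz":-2,"roll":0},
  {"hand":0,"dx":0,"dy":0,"dz":-4,"roll":0},
  {"hand":0,"dx":0,"dy":0,"dz":-6,"roll":0},
  {"hand":0,"dx":0,"dy":0,"dz":-6,"roll":0},
])

```text
time: 9.0
ee_pos: [0.4786, -0.0098, 0.1447]
orientation: [[-0.001, -0.215, 0.977], [0.0, 0.977, 0.215], [-1.0, 0.0, -0.0]]
force: [0.3, 0.6, -1.8]
width: 0.0407
```

```bash
python3 rd.py
```

```text
9.0 [ 0.4786 -0.0098  0.1447] [ 0.257   0.5538 -1.8464] [-0.0001  0.0026  0.0026] 0.04065294043609547 12.432153445414702
```

Nut appears to enter freely. Continue to the floor.

>>> send_rows([
  {"hand":0,"dx":0,"dy":0,"dz":-2,"roll":0},
  {"hand":0,"dx":0,"dy":0,"dz":-4,"roll":0},
  {"hand":0,"dx":0,"dy":0,"dz":-6,"roll":0},
  {"hand":0,"dx":0,"dy":0,"dz":-6,"roll":0},
])

```text
time: 9.5
ee_pos: [0.4789, -0.0098, 0.1388]
orientation: [[-0.0, -0.215, 0.977], [0.0, 0.977, 0.215], [-1.0, 0.0, -0.0]]
force: [-0.3, 0.6, -1.0]
width: 0.0408
```

```bash
python3 rd.py
```

```text
9.5 [ 0.4789 -0.0098  0.1388] [-0.2795  0.6338 -1.048 ] [ 0.0126  0.0638 -0.0107] 0.04081351152618366 12.433455502643929
```

>>> send_rows([
  {"hand":0,"dx":0,"dy":0,"dz":-1.5,"roll":0},
  {"hand":0,"dx":0,"dy":0,"dz":-3,"roll":0},
  {"hand":0,"dx":0,"dy":0,"dz":-3,"roll":0},
  {"hand":0,"dx":0,"dy":0,"dz":-3,"roll":0},
])

```text
time: 10.0
ee_pos: [0.4789, -0.0098, 0.1361]
orientation: [[0.0, -0.215, 0.977], [0.0, 0.977, 0.215], [-1.0, -0.0, 0.0]]
force: [-1.4, 0.7, 3.1]
width: 0.0408
```

```bash
python3 rd.py; python3 rd.py
```

```text
10.0 [ 0.4789 -0.0098  0.1361] [-1.3991  0.6549  3.1031] [-0.0098  0.2852 -0.0308] 0.040804345767911046 12.431925699761416
10.0 [ 0.4789 -0.0098  0.1361] [-1.3991  0.6549  3.1031] [-0.0098  0.2852 -0.0308] 0.040804345767911046 12.431925699761416
```

>>> send_rows([
  {"hand":0,"dx":0,"dy":0,"dz":-2,"roll":0},
  {"hand":0,"dx":0,"dy":0,"dz":-4,"roll":0},
  {"hand":0,"dx":0,"dy":0,"dz":-5,"roll":0},
  {"hand":0,"dx":0,"dy":0,"dz":-5,"roll":0},
  {"hand":0,"dx":0,"dy":0,"dz":-5,"roll":0},
])

```text
time: 10.62
ee_pos: [0.4789, -0.0098, 0.1313]
orientation: [[-0.0, -0.215, 0.977], [0.0, 0.977, 0.215], [-1.0, 0.0, -0.0]]
force: [-3.1, 0.2, 7.3]
width: 0.0408
```

```bash
python3 rd.py; python3 - <<'E'
from h import *
s=snap('side','side8'); crop(s,'s8',275,195,325,245,14)
E
python3 rd.py
```

```text
10.625 [ 0.4789 -0.0098  0.1313] [-3.0797  0.2064  7.2901] [ 0.0689  0.5656 -0.0493] 0.04084685376633317 12.431697043229528
10.675 [ 0.4789 -0.0098  0.1313] [-3.4166 -0.2     7.0407] [-0.0108  0.5791 -0.0093] 0.04089120086796471 12.435182143908056
```

View pics/s8.png

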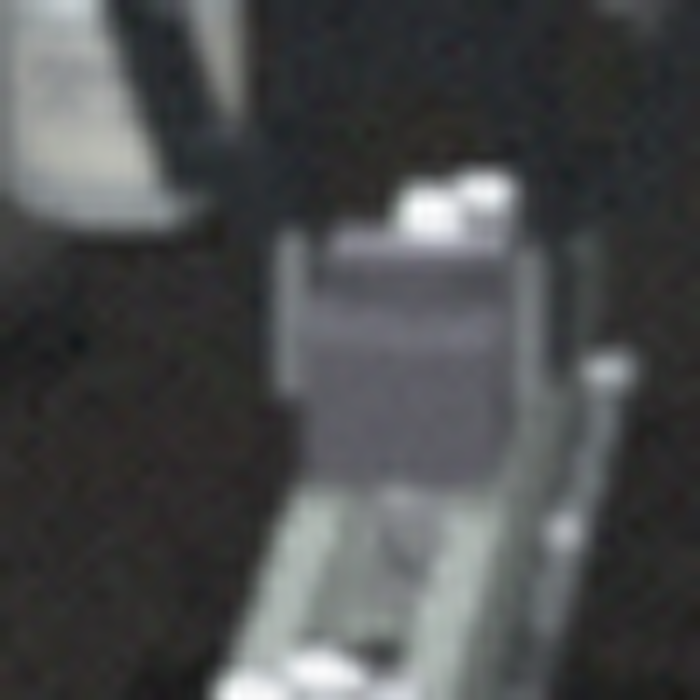

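>>> send_rows([
  {"hand":0,"dx":-0.6,"dy":-0.1,"dz":0,"roll":0},
  {"hand":0,"dx":-0.6,"dy":-0.1,"dz":-2,"roll":0},
  {"hand":0,"dx":-0.6,"dy":-0.1,"dz":-3,"roll":0},
  {"hand":0,"dx":-0.6,"dy":-0.1,"dz":-3,"roll":0},
  {"hand":0,"dx":-0.6,"dy":-0.1,"dz":-3,"roll":0},
])

```text
time: 11.3
ee_pos: [0.4788, -0.0098, 0.1287]
orientation: [[0.001, -0.215, 0.977], [0.0, 0.977, 0.215], [-1.0, -0.0, 0.001]]
force: [-3.1, 1.4, 10.3]
width: 0.0411
```

```bash
python3 rd.py
```

```text
11.3 [ 0.4788 -0.0098  0.1287] [-3.0881  1.4159 10.3486] [0.0835 0.5759 0.0258] 0.04109471325038656 12.42925941901207
```

>>> send_rows([
  {"hand":0,"dx":-0.8,"dy":-0.2,"dz":-0.7,"roll":0},
  {"hand":0,"dx":-0.8,"dy":-0.2,"dz":-1.5,"roll":0},
  {"hand":0,"dx":-0.8,"dy":-0.2,"dz":-1.5,"roll":0},
  {"hand":0,"dx":-0.8,"dy":-0.2,"dz":-1.5,"roll":0},
])

```text
time: 11.8
ee_pos: [0.4787, -0.0099, 0.1276]
orientation: [[0.002, -0.215, 0.977], [0.0, 0.977, 0.215], [-1.0, -0.0, 0.002]]
force: [-2.0, 1.1, 11.8]
width: 0.0408
```

```bash
python3 rd.py; python3 - <<'E'
from h import *
s=snap('side','side9'); crop(s,'s9',275,195,325,245,14)
E
python3 rd.py
```

```text
11.8 [ 0.4787 -0.0099  0.1276] [-2.017   1.1029 11.7559] [0.3229 0.476  0.0179] 0.040791331331933835 12.413739415091017
11.85 [ 0.4786 -0.0099  0.1276] [-2.7206  1.0832 10.5312] [0.2826 0.4885 0.0455] 0.04081939688123955 12.416463133356181
```

View pics/s9.png

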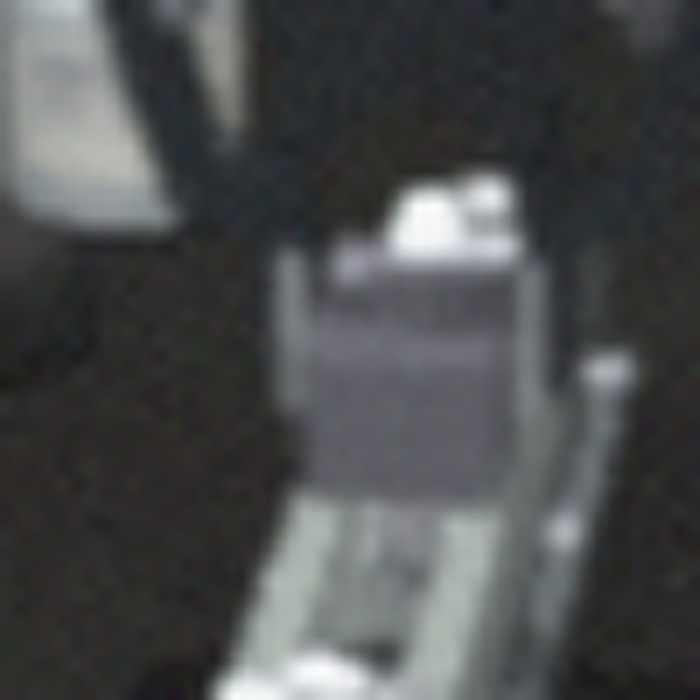

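>>> send_rows([
  {"hand":0,"dx":0,"dy":0,"dz":-1,"roll":0},
  {"hand":0,"dx":0,"dy":0,"dz":-2,"roll":0},
  {"hand":0,"dx":0,"dy":0,"dz":-2,"roll":0},
  {"hand":0,"dx":0,"dy":0,"dz":-2,"roll":0},
])

```text
time: 12.35
ee_pos: [0.4786, -0.0099, 0.1258]
orientation: [[0.002, -0.215, 0.977], [0.0, 0.977, 0.215], [-1.0, -0.0, 0.002]]
force: [-3.2, 1.6, 11.3]
width: 0.0407
```

```bash
for i in 1 2 3; do python3 rd.py;  python3 -c "
from h import *
snap('side')"; done
```

```text
12.35 [ 0.4786 -0.0099  0.1258] [-3.1826  1.5767 11.3376] [ 0.2987  0.5804 -0.0089] 0.040725444768034726 12.414377509000085
12.4 [ 0.4786 -0.0099  0.1258] [-2.6614  1.9567 12.555 ] [0.3588 0.5914 0.029 ] 0.04118319091026941 12.416039197941155
12.45 [ 0.4786 -0.0099  0.1258] [-2.4628  1.6783 13.1231] [ 0.3191  0.5899 -0.0274] 0.04098081507627851 12.412626141919958
```

>>> send_rows([
  {"hand":0,"dx":0,"dy":0,"dz":-0.8,"roll":0},
  {"hand":0,"dx":0,"dy":0,"dz":-0.8,"roll":-0.05},
  {"hand":0,"dx":0,"dy":0,"dz":-0.8,"roll":-0.15},
  {"hand":0,"dx":0,"dy":0,"dz":-0.8,"roll":-0.25},
  {"hand":0,"dx":0,"dy":0,"dz":-0.8,"roll":-0.25},
])

```text
time: 13.12
ee_pos: [0.4794, -0.0102, 0.1254]
orientation: [[0.004, 0.034, 0.999], [-0.0, 0.999, -0.034], [-1.0, -0.0, 0.004]]
force: [-3.0, 0.4, 12.0]
width: 0.0411
```

```bash
python3 rd.py;  python3 -c "
from h import *
s=snap('side'); crop(s,'s10',275,195,325,245,14)"; python3 rd.py
```

```text
13.125 [ 0.4794 -0.0102  0.1254] [-2.9918  0.3841 11.9704] [ 0.0769  0.4262 -0.0387] 0.04108047099348502 -1.9432334225670689
13.175 [ 0.4794 -0.0102  0.1254] [-2.2415  1.2823 12.8452] [ 0.0534  0.4746 -0.0479] 0.040900899013540874 -1.9211214624216313
```

View pics/s10.png

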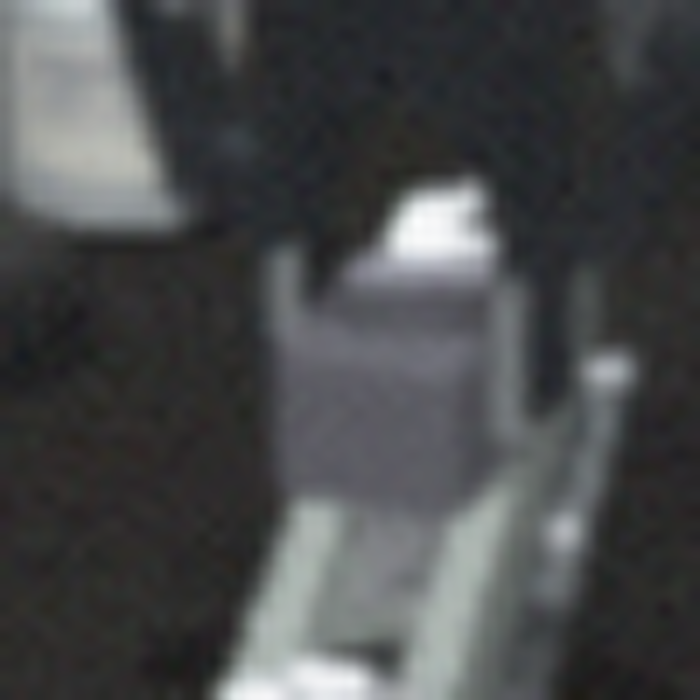

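>>> send_rows([
  {"hand":0,"dx":0,"dy":0,"dz":0,"roll":-0.15},
  {"hand":0,"dx":0,"dy":0,"dz":0,"roll":-0.3},
  {"hand":0,"dx":0,"dy":0,"dz":0,"roll":-0.45},
  {"hand":0,"dx":0,"dy":0,"dz":0,"roll":-0.6},
  {"hand":0,"dx":0,"dy":0,"dz":0,"roll":-0.75},
  {"hand":0,"dx":0,"dy":0,"dz":0,"roll":-0.75},
])

```text
time: 13.92
ee_pos: [0.4804, -0.0105, 0.1258]
orientation: [[0.007, 0.706, 0.708], [-0.001, 0.708, -0.706], [-1.0, 0.004, 0.005]]
force: [-1.1, 0.0, 12.0]
width: 0.0409
```

```bash
python3 rd.py;  python3 -c "
from h import *
s=snap('side'); crop(s,'s11',275,195,325,245,14)"; python3 rd.py
```

```text
13.925 [ 0.4804 -0.0105  0.1258] [-1.1402  0.0475 11.964 ] [-0.0742  0.2296 -0.0752] 0.04093653402527026 -44.917945421011304
13.975 [ 0.4804 -0.0105  0.1258] [ 0.0028 -0.4509 12.5375] [-0.1086  0.2287 -0.0341] 0.04089884568650532 -44.877776115251685
```

View pics/s11.png

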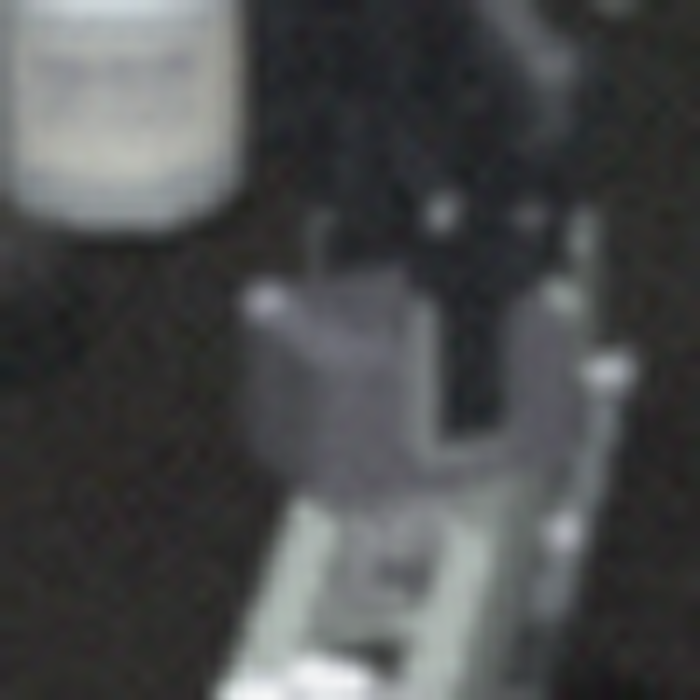

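```bash
python3 - <<'E'
from fit import *
np.set_printoptions(precision=4,suppress=True)
s=pickle.load(open('side4.pkl','rb'))
yaw=np.radians(12.4); ex=np.array([-np.sin(yaw),np.cos(yaw)]); ey=np.array([np.cos(yaw),np.sin(yaw)])
def px(x,y): return 275+x/14-.5,195+y/14-.5
for x,y in ((370,600),(365,600),(385,550)):
    p=at_z(s,*px(x,y),.0475)[:2]; print('slot',p, 'ey-coord',p@ey*1000,'ex',p@ex*1000)
# block center: match predicted silhouette: project block centre at mid height and image
for n in (0,):
    for e in (-3,0,3):
        c=np.array([.4804,-.0105])+ey*e/1000
        pts=[]
        for a in np.linspace(0,2*np.pi,73):
            R=np.array([[np.cos(-.785-0),-np.sin(-.785)],[np.sin(-.785),np.cos(-.785)]])
        a=np.radians(-45)  # block short axis direction
        sy=np.array([np.cos(a),np.sin(a)]); sx=np.array([-np.sin(a),np.cos(a)])
        us=[]
        rr=7
        for qx in (-1,1):
            for qy in (-1,1):
                cc=c+sx*qx*(30-rr)/1000+sy*qy*(21-rr)/1000
                for t in np.linspace(0,6.28,40):
                    p=cc+rr/1000*np.array([np.cos(t),np.sin(t)]); us.append(proj(s,[*p,.063])[0])
        L,Rr=min(us),max(us); print(e,'pred crop L,R',(L+.5-275)*14,(Rr+.5-275)*14,'TCP ey',c@ey*1000)
E
```

```text
slot [0.4584 0.0683] ey-coord 462.3571648925511 ex -31.68698343299065
slot [0.4593 0.0687] ey-coord 463.34506609350814 ex -31.55858478329268
slot [0.4637 0.0452] ey-coord 462.56191241366594 ex -55.46396513337996
-3 pred crop L,R 255.367816984098 575.7438011671981 TCP ey 463.93864157648005
0 pred crop L,R 241.36417250621412 561.5328459591137 TCP ey 466.9386415764801
3 pred crop L,R 227.37132263818467 547.3323353223111 TCP ey 469.93864157648005
```

>>> send_rows([
  {"hand":0,"dx":-0.8,"dy":-0.1,"dz":0,"roll":0},
  {"hand":0,"dx":-1.8,"dy":-0.3,"dz":0,"roll":0},
  {"hand":0,"dx":-1.8,"dy":-0.3,"dz":0,"roll":0},
])

```text
time: 14.35
ee_pos: [0.4799, -0.0106, 0.1263]
orientation: [[0.01, 0.706, 0.708], [-0.0, 0.708, -0.706], [-1.0, 0.007, 0.008]]
force: [1.1, 1.2, 11.7]
width: 0.0411
```

```bash
python3 rd.py;  python3 -c "
from h import *
s=snap('side')"; python3 rd.py
```

```text
14.35 [ 0.4799 -0.0106  0.1263] [ 1.08    1.2181 11.6737] [ 0.2242 -0.1361  0.0033] 0.04111839835101821 -44.89530540097328
14.4 [ 0.4799 -0.0106  0.1263] [ 1.5361  0.9309 11.7415] [ 0.2255 -0.1455 -0.0177] 0.04098367203266249 -44.897835948509886
```

>>> send_rows([
  {"hand":0,"dx":0,"dy":0,"dz":0,"roll":-0.12},
  {"hand":0,"dx":0,"dy":0,"dz":0,"roll":-0.24},
  {"hand":0,"dx":0,"dy":0,"dz":0,"roll":-0.36},
  {"hand":0,"dx":0,"dy":0,"dz":0,"roll":-0.36},
])

```text
time: 14.9
ee_pos: [0.4792, -0.0109, 0.126]
orientation: [[0.008, 0.91, 0.414], [-0.001, 0.414, -0.91], [-1.0, 0.007, 0.004]]
force: [0.3, -1.2, 11.0]
width: 0.0409
```

```bash
python3 rd.py;  python3 -c "
from h import *
s=snap('side')"; python3 rd.py
```

```text
14.9 [ 0.4792 -0.0109  0.126 ] [ 0.3467 -1.2302 10.975 ] [-0.0335  0.0366 -0.0497] 0.04090530324267445 -65.53194572914542
14.95 [ 0.4792 -0.0109  0.126 ] [-0.0413  0.6386 11.7933] [-0.0802  0.0554 -0.1119] 0.04112033027939253 -65.50709184942002
```

>>> send_rows([
  {"hand":0,"dx":0,"dy":0,"dz":0,"roll":-0.11},
  {"hand":0,"dx":0,"dy":0,"dz":0,"roll":-0.21},
  {"hand":0,"dx":0,"dy":0,"dz":0,"roll":-0.21},
  {"hand":0,"dx":0,"dy":0,"dz":0,"roll":-0.21},
])

```text
time: 15.45
ee_pos: [0.4792, -0.011, 0.126]
orientation: [[0.008, 0.976, 0.216], [-0.001, 0.216, -0.976], [-1.0, 0.008, 0.003]]
force: [0.2, -1.5, 12.1]
width: 0.0415
```

```bash
python3 rd.py;  python3 -c "
from h import *
s=snap('side'); crop(s,'s12',275,195,325,245,14)"; python3 rd.py
```

```text
15.45 [ 0.4792 -0.011   0.126 ] [ 0.2428 -1.5116 12.0985] [-0.1737  0.0963 -0.0293] 0.04150860778424396 -77.52478586929197
15.5 [ 0.4792 -0.011   0.126 ] [-0.0807 -0.7305 11.7001] [-0.1576  0.0938 -0.0886] 0.04079466590745597 -77.52438772764836
```

View pics/s12.png

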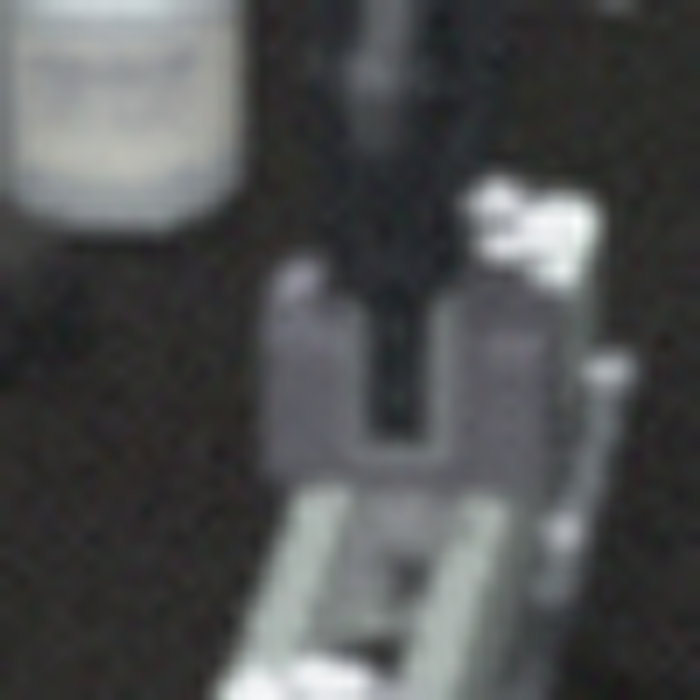

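>>> send_rows([
  {"hand":0,"dx":0,"dy":0,"dz":1.5,"roll":0},
  {"hand":0,"dx":0,"dy":0,"dz":3,"roll":0},
  {"hand":0,"dx":0,"dy":0,"dz":4,"roll":0},
  {"hand":0,"dx":0,"dy":0,"dz":4,"roll":0},
])

```text
time: 16.0
ee_pos: [0.4791, -0.011, 0.1297]
orientation: [[0.008, 0.976, 0.216], [-0.001, 0.216, -0.976], [-1.0, 0.008, 0.003]]
force: [1.0, -1.3, 9.3]
width: 0.0407
```

```bash
python3 rd.py;  python3 -c "
from h import *
s=snap('side')"; python3 rd.py
```

```text
16.0 [ 0.4791 -0.011   0.1297] [ 0.9818 -1.2728  9.3281] [-0.207  -0.0812  0.0368] 0.040743597942658735 -77.51825277109351
16.05 [ 0.4791 -0.011   0.1296] [ 0.264  -1.4083  8.6982] [-0.2105 -0.0767 -0.0242] 0.04091245836993807 -77.51607871195688
```

>>> send_rows([
  {"hand":0,"dx":0,"dy":0,"dz":1,"roll":0},
  {"hand":0,"dx":0,"dy":0,"dz":2,"roll":0},
  {"hand":0,"dx":0,"dy":0,"dz":3,"roll":0},
  {"hand":0,"dx":0,"dy":0,"dz":3,"roll":0},
])

```text
time: 16.55
ee_pos: [0.4789, -0.011, 0.132]
orientation: [[0.008, 0.976, 0.216], [-0.001, 0.216, -0.976], [-1.0, 0.008, 0.003]]
force: [4.5, -0.4, 5.7]
width: 0.0411
```

```bash
python3 rd.py;  python3 -c "
from h import *
s=snap('side')"; python3 rd.py
```

```text
16.55 [ 0.4789 -0.011   0.132 ] [ 4.4909 -0.4092  5.6791] [-0.3005 -0.7949  0.039 ] 0.04106918192317979 -77.51658637846323
16.6 [ 0.4788 -0.011   0.1319] [ 5.4764 -2.2154  5.8434] [-0.408  -0.9191  0.0146] 0.040910478857946964 -77.51645252490583
```

>>> send_rows([
  {"hand":0,"dx":1,"dy":0.2,"dz":0,"roll":0},
  {"hand":0,"dx":2,"dy":0.4,"dz":0,"roll":0},
  {"hand":0,"dx":2,"dy":0.4,"dz":0,"roll":0},
])

```text
time: 16.98
ee_pos: [0.4793, -0.0108, 0.1314]
orientation: [[0.004, 0.976, 0.217], [-0.002, 0.217, -0.976], [-1.0, 0.003, 0.002]]
force: [3.2, -2.9, 6.4]
width: 0.0411
```

```bash
python3 rd.py;  python3 -c "
from h import *
s=snap('side')"; python3 rd.py
```

```text
16.975 [ 0.4793 -0.0108  0.1314] [ 3.1971 -2.9058  6.401 ] [-0.7145 -0.5304  0.0516] 0.04114440109347112 -77.47263825346164
17.025 [ 0.4793 -0.0108  0.1314] [ 3.0048 -3.3645  5.8015] [-0.6213 -0.5555  0.032 ] 0.040753085775167695 -77.4774793276074
```

>>> send_rows([
  {"hand":0,"dx":0.8,"dy":-0.3,"dz":0.5,"roll":0},
  {"hand":0,"dx":1.5,"dy":-0.6,"dz":1,"roll":0},
  {"hand":0,"dx":1.5,"dy":-0.6,"dz":1.5,"roll":0},
  {"hand":0,"dx":1.5,"dy":-0.6,"dz":1.5,"roll":0},
])

```text
time: 17.52
ee_pos: [0.4796, -0.0109, 0.1322]
orientation: [[0.001, 0.976, 0.216], [-0.001, 0.216, -0.976], [-1.0, 0.001, 0.001]]
force: [3.5, -3.1, 3.4]
width: 0.0411
```

```bash
python3 rd.py;  python3 -c "
from h import *
s=snap('side'); crop(s,'s13',275,195,325,245,14)"; python3 rd.py
```

```text
17.525 [ 0.4796 -0.0109  0.1322] [ 3.4985 -3.0907  3.4138] [-0.5521 -0.4887  0.0096] 0.04112970345056805 -77.50376647510906
17.575 [ 0.4796 -0.0109  0.1322] [ 3.3963 -1.8709  4.3182] [-0.6024 -0.4784  0.0509] 0.04099057820953571 -77.5031201219774
```

View pics/s13.png

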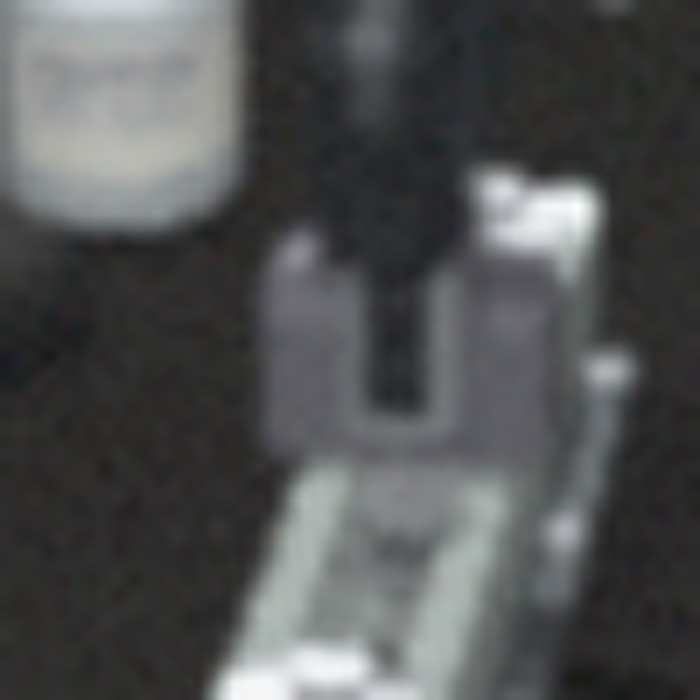

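>>> send_rows([
  {"hand":0,"dx":0.5,"dy":-0.4,"dz":0.6,"roll":0},
  {"hand":0,"dx":1,"dy":-0.8,"dz":1.2,"roll":0},
  {"hand":0,"dx":1,"dy":-0.8,"dz":1.2,"roll":0},
  {"hand":0,"dx":1,"dy":-0.8,"dz":1.2,"roll":0},
])

```text
time: 18.08
ee_pos: [0.4798, -0.0111, 0.133]
orientation: [[-0.001, 0.976, 0.216], [0.001, 0.216, -0.976], [-1.0, -0.001, -0.001]]
force: [2.3, 1.0, 1.8]
width: 0.0412
```

```bash
python3 rd.py;  python3 -c "
from h import *
s=snap('side')"; python3 rd.py
```

```text
18.075 [ 0.4798 -0.0111  0.133 ] [2.3425 0.9819 1.7554] [ 0.015  -0.4599 -0.0021] 0.04118622722652663 -77.5331626283311
18.125 [ 0.4797 -0.0111  0.133 ] [2.1393 0.3449 2.1015] [ 0.0053 -0.4127  0.0326] 0.04112751708176435 -77.53149968109052
```

>>> send_rows([
  {"hand":0,"dx":0.4,"dy":0,"dz":0.5,"roll":0},
  {"hand":0,"dx":0.8,"dy":0,"dz":0.9,"roll":0},
  {"hand":0,"dx":0.8,"dy":0,"dz":0.9,"roll":0},
])

```text
time: 18.5
ee_pos: [0.4799, -0.0111, 0.1336]
orientation: [[-0.002, 0.976, 0.216], [0.001, 0.216, -0.976], [-1.0, -0.002, -0.001]]
force: [1.1, 0.8, -0.0]
width: 0.0408
```

```bash
python3 rd.py;  python3 -c "
from h import *
s=snap('side')"; python3 rd.py
```

```text
18.5 [ 0.4799 -0.0111  0.1336] [ 1.1296  0.8046 -0.0265] [ 0.2301 -0.1471  0.018 ] 0.04083604889678712 -77.53146713526392
18.55 [ 0.4799 -0.0111  0.1336] [0.1961 1.6247 0.0963] [ 0.2686 -0.1866 -0.0388] 0.0410450242599532 -77.53261034709396
```

>>> send_rows([
  {"hand":0,"dx":0,"dy":0,"dz":0.6,"roll":0},
  {"hand":0,"dx":0,"dy":0,"dz":1.2,"roll":0},
  {"hand":0,"dx":0,"dy":0,"dz":1.2,"roll":0},
])

```text
time: 18.92
ee_pos: [0.48, -0.0111, 0.1348]
orientation: [[-0.002, 0.976, 0.216], [0.001, 0.216, -0.976], [-1.0, -0.002, -0.001]]
force: [0.4, 2.9, -3.8]
width: 0.0406
```

```bash
python3 rd.py;  python3 -c "
from h import *
s=snap('side')"; python3 rd.py
```

```text
18.925 [ 0.48   -0.0111  0.1348] [ 0.3755  2.8954 -3.816 ] [ 0.399  -0.0069 -0.0647] 0.0406305724616809 -77.5310685138309
18.975 [ 0.48   -0.0111  0.1348] [-0.5034  3.5304 -3.0676] [0.5162 0.055  0.0128] 0.04085168105521932 -77.5327000729055
```

>>> send_rows([
  {"hand":0,"dx":0,"dy":0.3,"dz":-1.2,"roll":0},
  {"hand":0,"dx":0,"dy":0.3,"dz":-1.2,"roll":0},
  {"hand":70,"dx":0,"dy":0.3,"dz":-1.2,"roll":0},
  {"hand":80,"dx":0,"dy":0.3,"dz":-1.2,"roll":0},
  {"hand":80,"dx":0,"dy":0.3,"dz":-1.2,"roll":0},
  {"hand":80,"dx":0,"dy":0.3,"dz":30,"roll":0},
  {"hand":80,"dx":0,"dy":0.3,"dz":80,"roll":0},
  {"hand":80,"dx":-40,"dy":100,"dz":130,"roll":0},
  {"hand":80,"dx":-40,"dy":150,"dz":130,"roll":0},
  {"hand":80,"dx":-40,"dy":200,"dz":130,"roll":0},
  {"hand":80,"dx":-10,"dy":250,"dz":130,"roll":0},
])

```text
time: 20.35
ee_pos: [0.4639, 0.2235, 0.266]
orientation: [[0.002, 0.976, 0.217], [0.0, 0.217, -0.976], [-1.0, 0.002, 0.0]]
force: [2.0, -1.0, 0.0]
width: 0.0681
```

```bash
python3 rd.py;  python3 - <<'E'
from fit import *
s=snap('top','top14'); pickle.dump(s,open('top14.pkl','wb')); crop(s,'t14',225,190,325,260,7)
for q in ['holder','holder_bore','rail_middle']:
    for m in r.mark_of(q,'top'): print(q,np.array(m['position']).round(4),round(m['confidence'],2),proj(s,m['position']).round(1))
s=snap('side','side14'); pickle.dump(s,open('side14.pkl','wb')); crop(s,'s14',265,180,335,250,10)
for q in ['holder','holder_bore','rail_middle']:
    for m in r.mark_of(q,'side'): print(q,np.array(m['position']).round(4),round(m['confidence'],2),proj(s,m['position']).round(1))
E
```

```text
20.35 [0.4639 0.2235 0.266 ] [ 1.9645 -1.0467  0.0023] [-0.042  -0.0394  0.0039] 0.06807859991518658 -77.47459243039827
holder [ 0.4812 -0.0091  0.0534] 0.77 [273.6 225.7]
holder_bore [ 0.4742 -0.0119  0.0878] 0.46 [274.5 225.8]
holder [ 0.4819 -0.0114  0.0549] 0.9 [302.8 223.1]
holder [ 0.4801 -0.0072  0.0517] 0.43 [302.9 224.7]
holder_bore [ 0.4776 -0.0099  0.0848] 0.79 [303.9 214.1]
rail_middle [ 0.4781 -0.0126  0.0853] 0.27 [304.1 213.6]
```

View pics/t14.png

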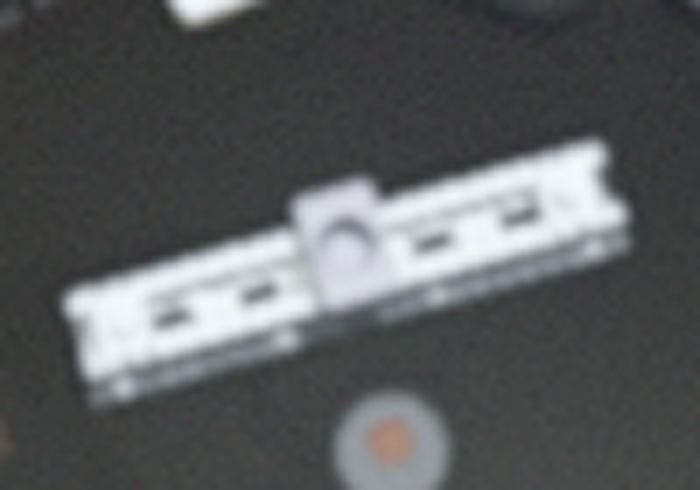

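View pics/s14.png

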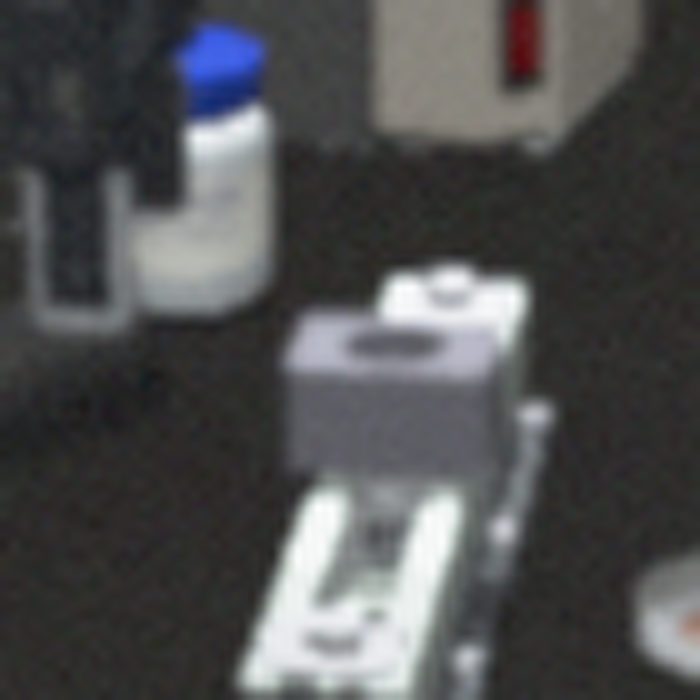

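```bash
python3 rd.py;  python3 - <<'E'
from fit import *
s=pickle.load(open('top14.pkl','rb')); crop(s,'v1',170,205,210,245,14)
s=pickle.load(open('side2.pkl','rb'))
crop(s,'v2',235,260,270,310,12)
g=cv2.cvtColor(s['color'],cv2.COLOR_RGB2GRAY)
for v in (285,290,295): print(g[v,240:264])
E
```

```text
20.75 [0.4643 0.2203 0.2644] [ 0.1291 -0.6628  0.0118] [ 0.0127 -0.0208  0.0232] 0.0681151948712331 -77.61740685752883
[ 45  45  45  45  46  55  84 115 128 130 133 138 138 132 123 125 123 116
  78  45  41  44  45  47]
[ 48  49  47  47  46  48  67  93 105 111 118 117 118 124 141 141 133 116
  81  54  47  50  46  44]
[ 44  45  41  48  49  47  64  89 101 105 108 112 112 117 138 151 144 122
  82  51  45  46  45  44]
```

View pics/v2.png

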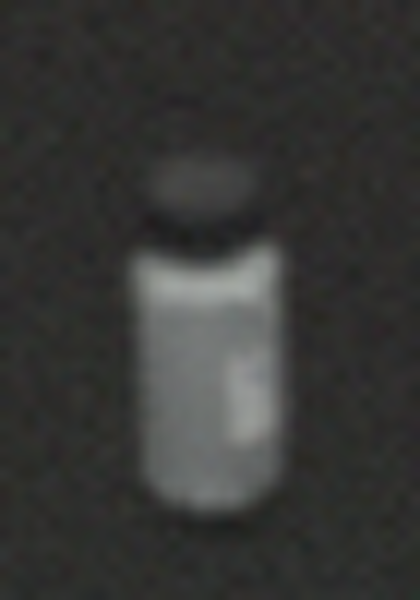

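View pics/v1.png

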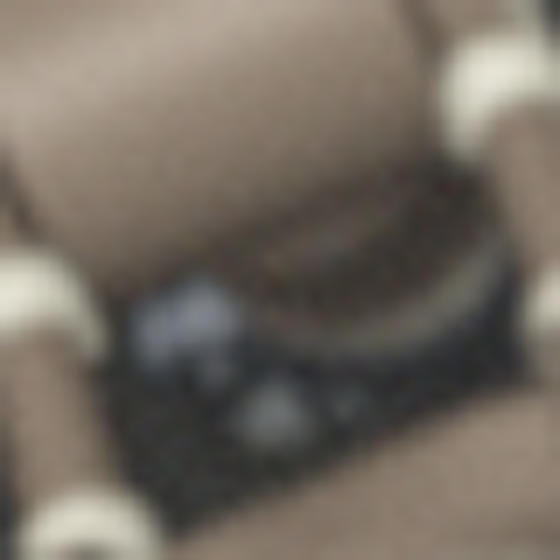

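>>> send_rows([
  {"hand":80,"dx":6,"dy":26,"dz":-15,"roll":0.18},
  {"hand":80,"dx":12,"dy":52,"dz":-30,"roll":0.36},
  {"hand":80,"dx":18,"dy":80,"dz":-45,"roll":0.54},
  {"hand":80,"dx":25,"dy":105,"dz":-60,"roll":0.72},
  {"hand":80,"dx":25,"dy":105,"dz":-60,"roll":0.9},
  {"hand":80,"dx":25,"dy":105,"dz":-60,"roll":1.08},
  {"hand":80,"dx":25,"dy":105,"dz":-60,"roll":1.26},
  {"hand":80,"dx":25,"dy":105,"dz":-60,"roll":1.44},
  {"hand":80,"dx":25,"dy":105,"dz":-60,"roll":1.571},
  {"hand":80,"dx":25,"dy":105,"dz":-90,"roll":1.571},
  {"hand":80,"dx":25,"dy":105,"dz":-90,"roll":1.571},
])

```text
time: 22.12
ee_pos: [0.4881, 0.3243, 0.1725]
orientation: [[-0.005, -0.214, 0.977], [-0.003, 0.977, 0.214], [-1.0, -0.002, -0.006]]
force: [-0.7, -0.0, 0.6]
width: 0.0681
```

```bash
python3 rd.py;  python3 - <<'E'
from fit import *
s=snap('side','side15'); crop(s,'s15',215,235,290,310,10)
E
```

```text
22.125 [0.4881 0.3243 0.1725] [-0.7037 -0.0443  0.5628] [-0.0318  0.0345 -0.02  ] 0.06809775442859217 12.371443673993104
```

View pics/s15.png

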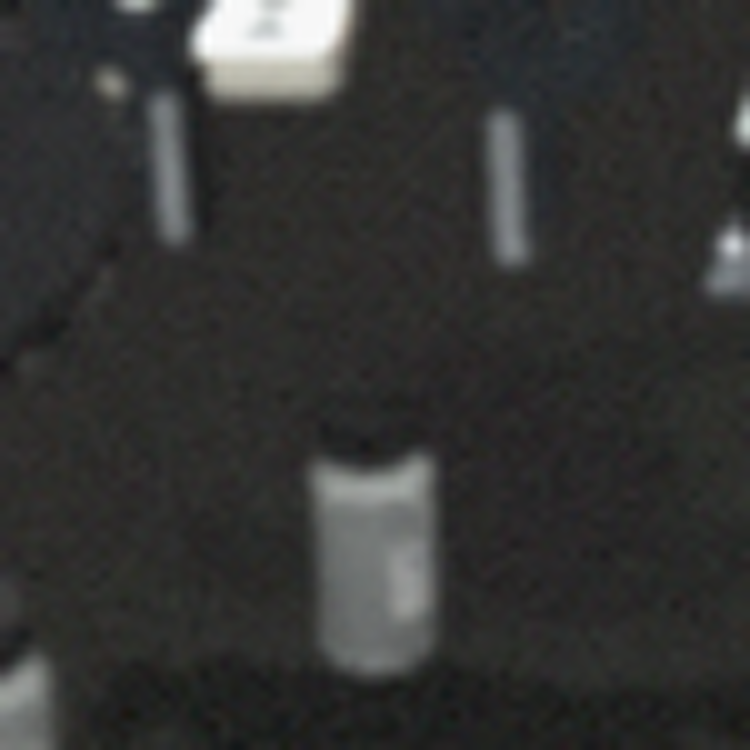

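>>> send_rows([
  {"hand":80,"dx":0,"dy":1,"dz":-25,"roll":0},
  {"hand":80,"dx":0,"dy":1,"dz":-50,"roll":0},
  {"hand":80,"dx":0,"dy":1,"dz":-67,"roll":0},
  {"hand":80,"dx":0,"dy":1,"dz":-73,"roll":0},
  {"hand":50,"dx":0,"dy":1,"dz":-73,"roll":0},
  {"hand":40,"dx":0,"dy":1,"dz":-73,"roll":0},
  {"hand":33,"dx":0,"dy":1,"dz":-73,"roll":0},
  {"hand":25,"dx":0,"dy":1,"dz":-73,"roll":0},
  {"hand":20,"dx":0,"dy":1,"dz":-73,"roll":0},
  {"hand":20,"dx":0,"dy":1,"dz":-73,"roll":0},
], squeeze=20)

```text
time: 23.42
ee_pos: [0.4901, 0.3281, 0.1026]
orientation: [[0.001, -0.216, 0.976], [0.001, 0.976, 0.216], [-1.0, 0.0, 0.001]]
force: [-0.9, -0.0, 4.9]
width: 0.0257
```

```bash
python3 rd.py;  python3 - <<'E'
from fit import *
s=snap('side','side16'); crop(s,'s16',215,235,290,310,10)
E
```

```text
23.425 [0.4901 0.3281 0.1026] [-0.9452 -0.0489  4.9373] [-0.0698  0.2344 -0.0291] 0.025736488690652565 12.491283720802235
```

View pics/s16.png

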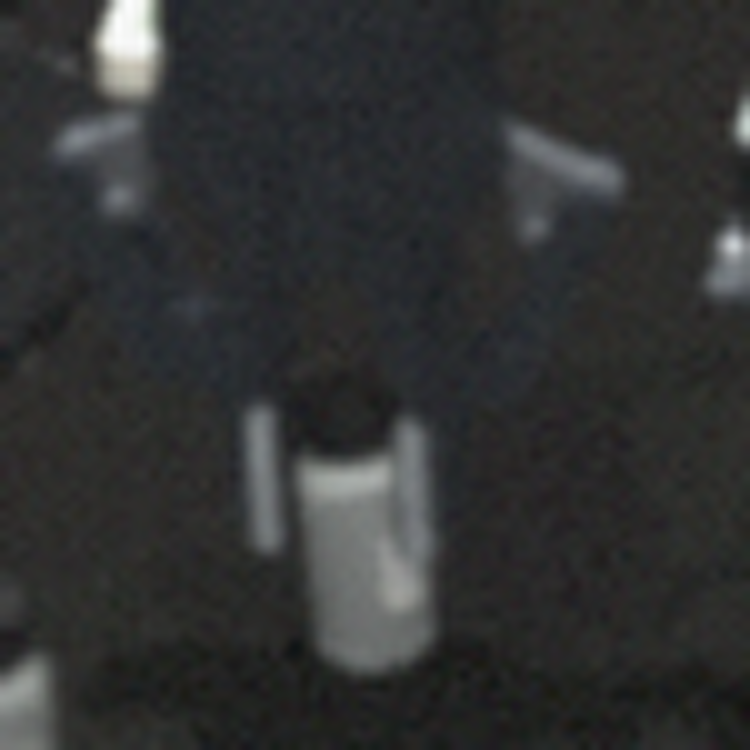

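>>> send_rows([
  {"hand":20,"dx":0,"dy":0,"dz":2,"roll":0},
  {"hand":20,"dx":0,"dy":0,"dz":8,"roll":0},
  {"hand":20,"dx":0,"dy":0,"dz":20,"roll":0},
  {"hand":20,"dx":0,"dy":0,"dz":20,"roll":0},
])

```text
time: 23.98
ee_pos: [0.4907, 0.3283, 0.1233]
orientation: [[0.003, -0.216, 0.976], [0.002, 0.976, 0.216], [-1.0, 0.001, 0.003]]
force: [-0.2, -0.2, 0.3]
width: 0.0262
```

```bash
python3 rd.py;  python3 - <<'E'
from fit import *
s=snap('side','side17'); crop(s,'s17',215,225,290,300,10); pickle.dump(s,open('side17.pkl','wb'))
E
```

```text
23.975 [0.4907 0.3283 0.1233] [-0.1611 -0.1744  0.3084] [0.0334 0.011  0.0159] 0.026171895810062754 12.487989583122483
```

View pics/s17.png

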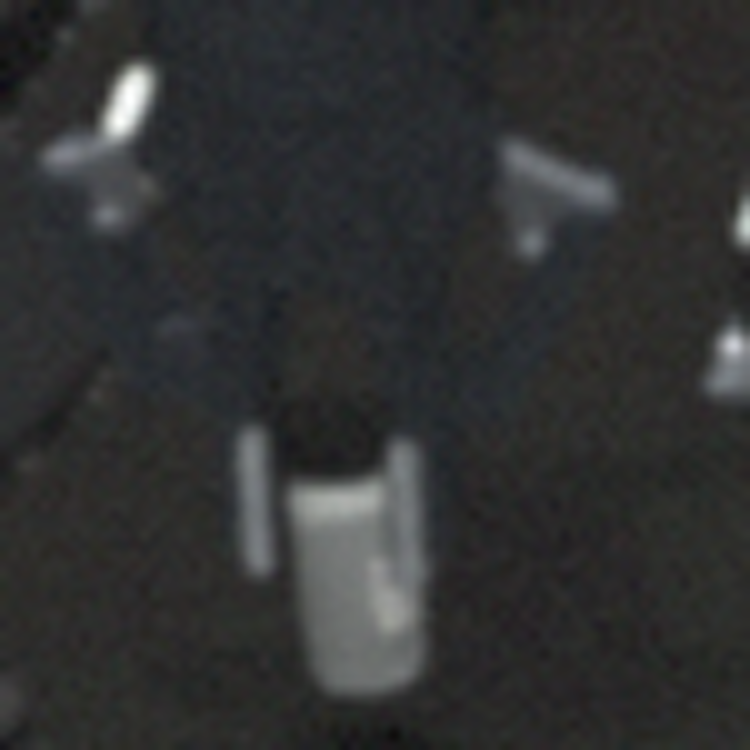

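```bash
python3 - <<'E'
from fit import *
s=pickle.load(open('side17.pkl','rb'))
for z in (.02,.04,.06,.08): print((proj(s,[.4907,.3283,z])-[215,225]+.5)*10)
g=cv2.cvtColor(s['color'],cv2.COLOR_RGB2GRAY).astype(float)
for v in range(274,294,2):
    row=g[v,236:264]; print(v,row.astype(int))
E
```

```text
[346.74106725 667.46169593]
[342.14087306 593.39278211]
[337.47858693 518.10185111]
[332.75344367 441.56629475]
274 [ 41  47  62 104 122  97  60  72 117 139 151 155 161 162 161 162 156 126
 109 120 101  64  47  44  36  37  39  34]
276 [ 45  44  56  97 116  99  58  63 108 138 150 155 152 156 148 142 132 109
 108 121 107  69  43  42  40  38  30  41]
278 [ 43  43  60  92 120 108  68  51  82 107 115 119 120 122 121 123 119 106
 100 117 103  72  49  44  42  39  42  37]
280 [ 43  49  54  87 120 112  72  50  70  99 111 114 119 120 122 124 127 115
 105 117 114  78  54  45  41  35  37  42]
282 [ 44  46  46  61  77  78  52  42  64  93 105 112 116 117 121 125 143 135
 115 118 113  90  55  41  36  35  39  37]
284 [ 40  45  42  46  45  44  43  41  59  86 100 106 112 117 120 124 143 153
 147 129 108  72  46  42  37  34  37  40]
286 [ 45  45  45  45  44  48  46  48  56  80  96 103 108 113 116 119 132 155
 153 142 114  77  50  39  42  45  36  40]
288 [ 47  47  45  46  44  45  44  43  47  68  96 104 107 110 112 113 115 125
 120 108  97  72  45  39  43  39  43  43]
290 [ 36  38  38  36  37  45  40  40  40  57  83  98 104 105 110 109 112 109
 107 104 103  73  47  43  39  42  37  41]
292 [ 40  42  43  44  38  36  42  37  41  47  70  93 106 109 112 112 110 114
 116 111  85  55  43  37  37  38  40  39]
```

>>> send_rows([
  {"hand":20,"dx":0,"dy":0,"dz":-10,"roll":0},
  {"hand":20,"dx":0,"dy":0,"dz":-16,"roll":0},
  {"hand":20,"dx":0,"dy":0,"dz":-19,"roll":0},
  {"hand":20,"dx":0,"dy":0,"dz":-19,"roll":0},
  {"hand":45,"dx":0,"dy":0,"dz":-19,"roll":0},
  {"hand":55,"dx":0,"dy":0,"dz":-19,"roll":0},
  {"hand":55,"dx":-2.5,"dy":-2.5,"dz":-19,"roll":0},
  {"hand":55,"dx":-2.5,"dy":-2.5,"dz":-19,"roll":0},
])

```text
time: 25.02
ee_pos: [0.4868, 0.3249, 0.1025]
orientation: [[-0.001, -0.216, 0.976], [-0.0, 0.976, 0.216], [-1.0, -0.0, -0.001]]
force: [-0.4, 0.3, -1.1]
width: 0.0468
```

```bash
python3 rd.py;  python3 - <<'E'
from fit import *
s=snap('side','side18'); crop(s,'s18',215,235,290,310,10); pickle.dump(s,open('side18.pkl','wb'))
o=r.get_obs()['ee_pos']
for z in (.0,.04,): print((proj(s,[o[0],o[1],z])-[215,235]+.5)*10)
E
```

```text
25.025 [0.4868 0.3249 0.1025] [-0.4273  0.2671 -1.0749] [ 0.016   0.0179 -0.0234] 0.046820407783543 12.483182408098587
[371.70376196 636.08217914]
[362.90770586 489.28926888]
```

View pics/s18.png

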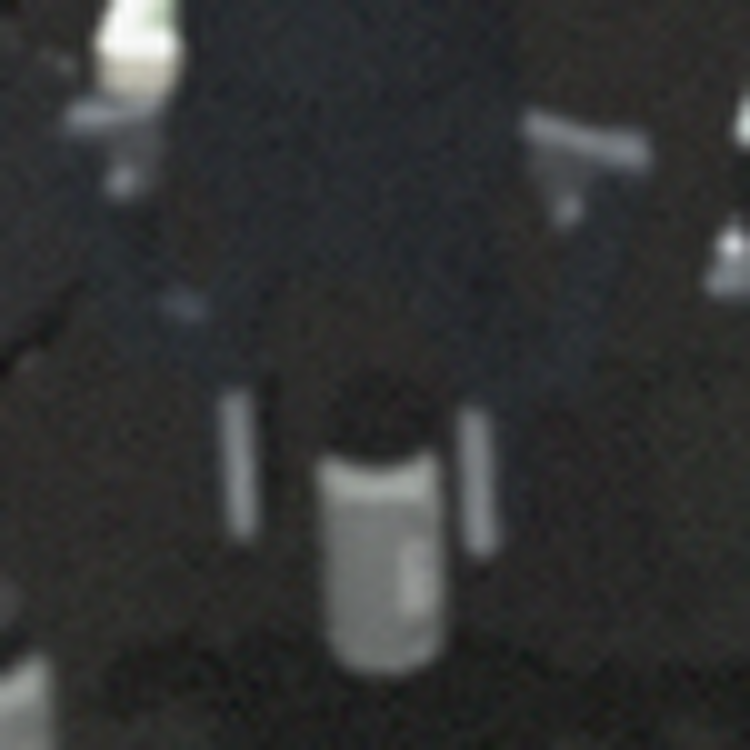

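>>> send_rows([
  {"hand":45,"dx":0,"dy":0,"dz":0,"roll":0},
  {"hand":38,"dx":0,"dy":0,"dz":0,"roll":0},
  {"hand":32,"dx":0,"dy":0,"dz":0,"roll":0},
  {"hand":25,"dx":0,"dy":0,"dz":0.5,"roll":0},
  {"hand":20,"dx":0,"dy":0,"dz":0.5,"roll":0},
  {"hand":20,"dx":0,"dy":0,"dz":1,"roll":0},
  {"hand":20,"dx":0,"dy":0,"dz":6,"roll":0},
  {"hand":20,"dx":0,"dy":0,"dz":20,"roll":0},
  {"hand":20,"dx":0,"dy":0,"dz":20,"roll":0},
], squeeze=20)

```text
time: 26.2
ee_pos: [0.4885, 0.326, 0.1248]
orientation: [[0.004, -0.216, 0.976], [0.002, 0.976, 0.216], [-1.0, 0.001, 0.004]]
force: [0.3, -1.0, 0.1]
width: 0.026
```

```bash
python3 rd.py;  python3 - <<'E'
from fit import *
s=snap('side','side19'); crop(s,'s19',215,225,290,300,10); pickle.dump(s,open('side19.pkl','wb'))
E
```

```text
26.2 [0.4885 0.326  0.1248] [ 0.2716 -0.9712  0.0709] [-0.0081  0.0208  0.0158] 0.025969586095845387 12.491822252373975
```

View pics/s19.png

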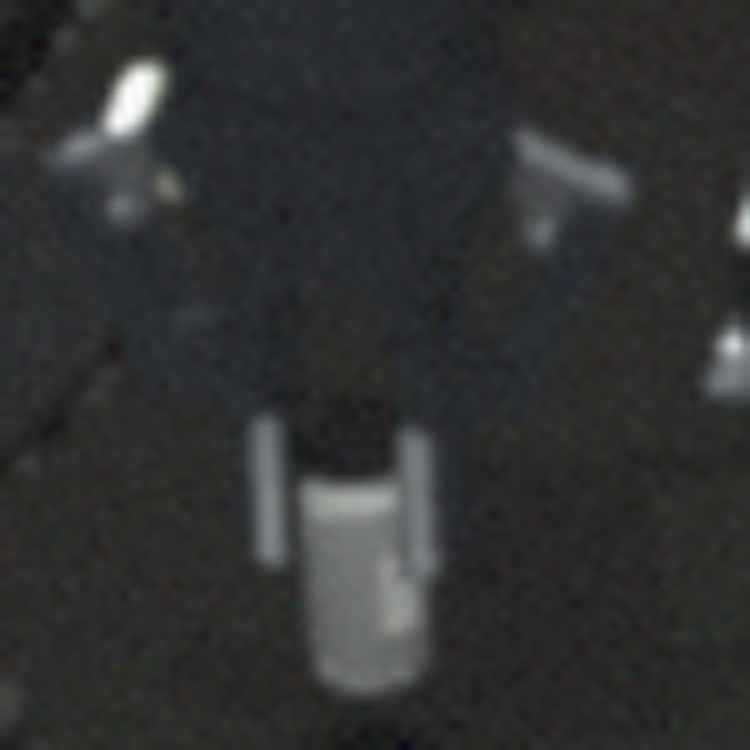

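>>> send_rows([
  {"hand":20,"dx":0,"dy":0,"dz":30,"roll":0},
  {"hand":20,"dx":0,"dy":0,"dz":70,"roll":0},
  {"hand":20,"dx":-1,"dy":-40,"dz":85,"roll":0},
  {"hand":20,"dx":-2,"dy":-90,"dz":90,"roll":0},
  {"hand":20,"dx":-4,"dy":-140,"dz":90,"roll":0},
  {"hand":20,"dx":-5,"dy":-190,"dz":90,"roll":0},
  {"hand":20,"dx":-6,"dy":-240,"dz":90,"roll":0},
  {"hand":20,"dx":-7,"dy":-285,"dz":90,"roll":0},
  {"hand":20,"dx":-8,"dy":-320,"dz":88,"roll":0},
  {"hand":20,"dx":-8.6,"dy":-337,"dz":84,"roll":0},
  {"hand":20,"dx":-8.6,"dy":-337,"dz":84,"roll":0},
  {"hand":20,"dx":-8.6,"dy":-337,"dz":84,"roll":0},
])

```text
time: 27.75
ee_pos: [0.4786, -0.0109, 0.2066]
orientation: [[-0.0, -0.217, 0.976], [0.001, 0.976, 0.217], [-1.0, 0.001, -0.0]]
force: [0.4, 0.1, -0.8]
width: 0.0262
```

```bash
python3 rd.py;  python3 - <<'E'
from fit import *
s=snap('side','side20'); crop(s,'s20',270,175,335,235,11); pickle.dump(s,open('side20.pkl','wb'))
for q in ['vial','holder','holder_bore']:
    for m in r.mark_of(q,'side'): print(q,np.array(m['position']).round(4),round(m['confidence'],2),proj(s,m['position']).round(1))
E
python3 rd.py
```

```text
27.75 [ 0.4786 -0.0109  0.2066] [ 0.372   0.08   -0.8376] [ 0.0103  0.015  -0.0305] 0.026226239149316398 12.517732877249218
vial [ 0.5328  0.4295 -0.0015] 0.74 [211.6 319.6]
vial [ 0.4797 -0.0104  0.1059] 0.72 [303.3 207.2]
vial [ 0.4796 -0.0123 -0.0011] 0.55 [303.7 240.1]
vial [ 0.6704  0.0517 -0.0009] 0.5 [237.6 239.3]
holder [ 0.4806 -0.0097  0.0533] 0.84 [303.  223.8]
holder [ 0.4802 -0.0092  0.0527] 0.6 [303.1 224.1]
holder [ 0.615   0.4752 -0.0016] 0.54 [167.8 323.2]
holder_bore [ 0.4794 -0.0124  0.0835] 0.66 [303.7 214.1]
27.95 [ 0.4787 -0.0108  0.2068] [ 0.098  -0.0031 -0.534 ] [ 0.0391 -0.0356  0.0399] 0.025935270890047126 12.577438510178169
```

View pics/s20.png

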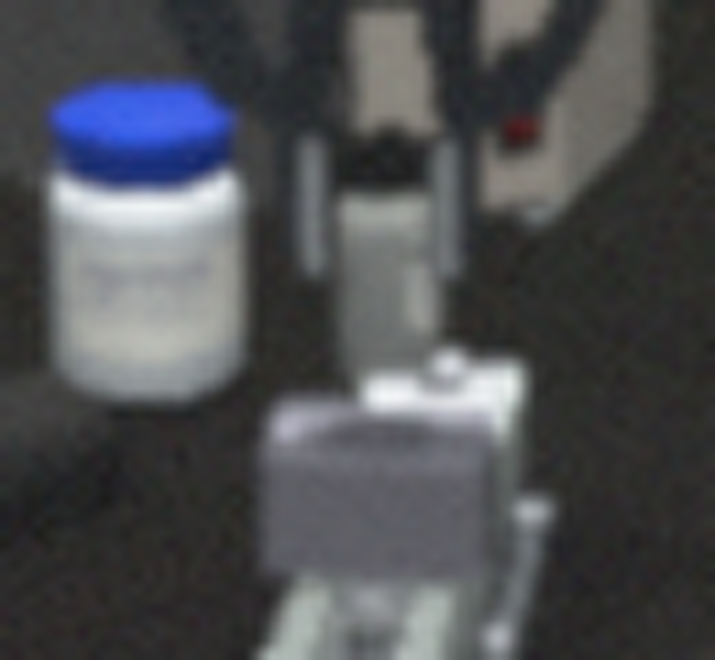

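```bash
python3 - <<'E'
from fit import *
np.set_printoptions(precision=1,suppress=True)
s=pickle.load(open('side20.pkl','rb'))
yaw=np.radians(12.45); ex=np.array([-np.sin(yaw),np.cos(yaw)]); ey=np.array([np.cos(yaw),np.sin(yaw)])
def C(p): return (proj(s,p)-[270,175]+.5)*11
b=np.array([.4799,-.0110]); top=.0895
for l in (21,-21):
    for o in (30,-30): print('block',l,o,C([*(b+ex*l/1000+ey*o/1000),top]),C([*(b+ex*l/1000+ey*o/1000),top-.034]))
def circ(c,z,R):
    P=np.array([C([c[0]+R*np.cos(t),c[1]+R*np.sin(t),z]) for t in np.linspace(0,6.283,73)]); return P[:,0].min(),P[:,0].max(),P[:,1].min(),P[:,1].max()
print('bore',np.array(circ(b,top,.01475)))
v=np.array([.4787,-.0108]); zb=.2068-.1025
print('vial bottom',np.array(circ(v,zb,.0135)),'shoulder',np.array(circ(v,zb+.05,.0135)))
im=s['color'][175:235,270:335,::-1]
crop(s,'s20b',290,195,322,222,24)
g=cv2.cvtColor(s['color'],cv2.COLOR_RGB2GRAY)
for vv in range(196,222): print(vv,g[vv,294:318])
E
```

```text
block 21 30 [248.7 441.1] [250.4 559.3]
block 21 -30 [475.5 451.8] [474.9 570.8]
block -21 30 [272.6 382.7] [274.  497.9]
block -21 -30 [492.7 392.6] [491.9 508.6]
bore [316.7 427.5 396.  437.6]
vial bottom [325.  426.9 347.3 384.5] shoulder [323.5 427.  170.5 204.7]
196 [ 44  47  58  93 115  87  84 117 127 130 131 129 130 137 126 108 110  87
  56  45  39  46  42  48]
197 [ 44  45  56  89 117  92  81 107 116 120 119 121 120 122 113 105 112  87
  51  43  42  43  47  42]
198 [ 47  47  53  85 114  96  79 101 111 115 117 121 117 120 113 105 114  91
  60  43  44  44  46  37]
199 [ 44  43  52  70  99  80  78  96 107 113 116 118 125 136 134 109 108  90
  55  45  41  45  42  43]
200 [ 40  45  49  53  63  63  70  91 105 114 115 118 124 142 137 108  82  64
  50  45  41  42  35  41]
201 [ 45  42  45  41  44  48  68  91 106 108 114 114 123 144 140 115  73  48
  42  46  46  44  45  46]
202 [ 43  45  45  42  42  49  67  94 106 110 114 113 123 146 143 117  76  49
  41  43  44  47  43  46]
203 [ 45  46  44  44  41  47  69  92 107 107 112 112 123 145 146 117  74  48
  44  44  43  47  47  44]
204 [ 44
[... 1120 characters left out ...]
 82]
215 [108 126 132 120 113 103 100  93  96  93  94  91  93  89  98 104 108 105
 109 106 108 123 106  78]
216 [103 115 118 116 117 110 109 109 106 103 103 103 102 106 104 111 114 112
 111 105  92  98  98  75]
217 [ 91 100 102 104 103 106 104 108 104 106 101 108 108 106 109 112 110 112
 110 101  83  95  96  74]
218 [ 84  94  97  96  93  95  98  96  99  97  95  99  98  99  98  99  99 100
  99  91  77  90  94  69]
219 [84 94 96 93 97 93 93 93 96 95 95 94 92 96 94 93 96 93 97 91 77 87 91 73]
220 [ 86  94  96  95  94  97  95  94  93  93  97  94  95  94  94  93  95  99
  93  88  77  89  99 123]
221 [ 84  95  95  95  95  93  94  95  93  93  96  94  96  92  93  95  96  90
  93  88  77  87 112 161]
```

View pics/s20b.png

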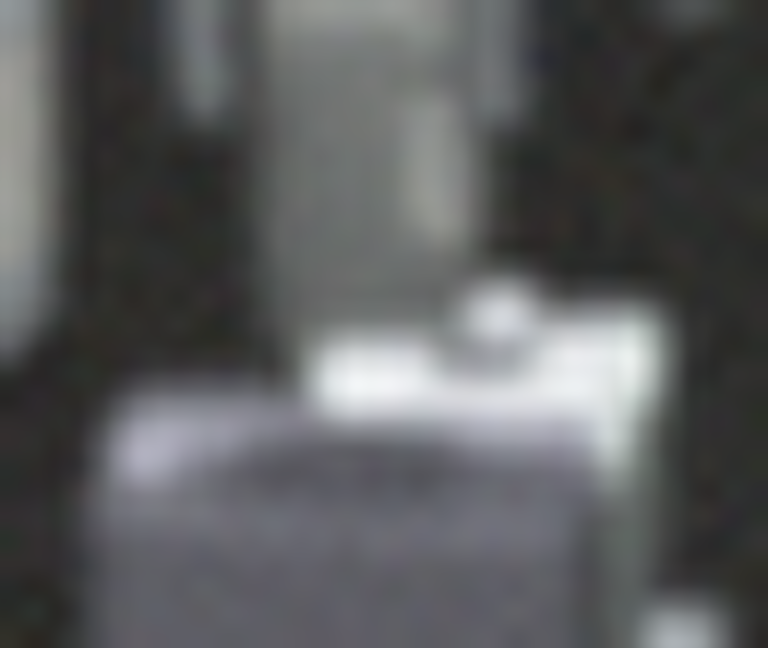

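```bash
python3 - <<'E'
from fit import *
np.set_printoptions(precision=2,suppress=True)
def circ(s,c,z,R):
    P=np.array([proj(s,[c[0]+R*np.cos(t),c[1]+R*np.sin(t),z]) for t in np.linspace(0,6.283,73)]); return np.array([P[:,0].min(),P[:,0].max(),P[:,1].min(),P[:,1].max()])
for n,v,z in (('side18',(.488,.3255),0),('side19',(.4885,.326),.0223),('side20',(.4787,-.0108),.1043)):
    s=pickle.load(open(n+'.pkl','rb')); print(n,circ(s,v,z,.0135),circ(s,v,z+.05,.0135))
    g=cv2.cvtColor(s['color'],cv2.COLOR_RGB2GRAY); b=circ(s,v,z,.0135); u=int(b[:2].mean()+1)
    print(u,g[int(b[3])-6:int(b[3])+7,u],int(b[3])-6)
    t=circ(s,v,z+.05,.0135); print('cap/shoulder',g[int(t[3])-8:int(t[3])+5,u],int(t[3])-8)
E
```

```text
side18 [245.43 256.95 294.95 301.4 ] [244.2  255.96 276.69 282.81]
252 [111 110 112 107 108 108 101  64  44  34  33  35  32] 295
cap/shoulder [ 35  38  37  35  31  37  40  71 121 157 156 131 118] 274
side19 [244.6  256.23 286.96 293.27] [243.34 255.21 268.37 274.33]
251 [110 109 109 107 108 109 107  73  41  38  32  21  29] 287
cap/shoulder [ 39  35  34  36  39  31  51 103 158 167 147 125 120] 266
side20 [299.04 308.31 206.07 209.45] [298.91 308.32 190.   193.11]
304 [112 110 107 109 107 128 190 231 230 172 105  95  94] 203
cap/shoulder [125  91  51  37  37  34  39  74 130 159 148 131 119] 185
```

>>> send_rows([
  {"hand":20,"dx":0.9,"dy":0.2,"dz":-4,"roll":0},
  {"hand":20,"dx":1.8,"dy":0.3,"dz":-9,"roll":0},
  {"hand":20,"dx":1.8,"dy":0.3,"dz":-12,"roll":0},
  {"hand":20,"dx":1.8,"dy":0.3,"dz":-12,"roll":0},
])

```text
time: 28.45
ee_pos: [0.4801, -0.0115, 0.1942]
orientation: [[-0.001, -0.216, 0.976], [0.0, 0.976, 0.216], [-1.0, 0.0, -0.001]]
force: [0.4, -0.4, 0.2]
width: 0.0263
```

```bash
python3 rd.py;  python3 - <<'E'
from fit import *
s=snap('side','side21'); crop(s,'s21',285,190,325,225,18); pickle.dump(s,open('side21.pkl','wb'))
g=cv2.cvtColor(s['color'],cv2.COLOR_RGB2GRAY)
for vv in range(200,220): print(vv,g[vv,290:318])
E
python3 rd.py
```

```text
28.45 [ 0.4801 -0.0115  0.1942] [ 0.3561 -0.3688  0.2103] [ 0.0061 -0.0328 -0.0346] 0.026253595360051656 12.487022331284258
200 [153 132  84  46  44  44  70 110 119  88 102 118 128 127 127 126 127 128
 109 121 113  70  49  43  41  45  45  46]
201 [155 132  80  47  42  45  68 109 118  88  94 110 115 118 120 121 121 116
 104 120 112  73  46  48  41  44  46  44]
202 [155 133  81  46  41  47  64 106 117  87  94 104 113 114 119 117 121 119
 104 117 113  78  52  45  47  42  43  45]
203 [155 133  81  41  46  49  59  87 107  81  87 100 109 114 115 120 127 132
 112 114 106  73  51  45  48  46  41  46]
204 [155 129  80  45  48  45  45  60  70  66  81  96 108 113 116 117 129 141
 120  96  76  56  41  46  47  41  41  41]
205 [153 121  72  44  45  45  42  45  48  56  79  96 106 114 115 116 124 143
 129  90  60  52  45  45  43  46  43  45]
206 [138 114  70  41  44  46  45  45  48  55  76  97 107 111 112 115 127 146
 135 108 104  99  68  48  48  44  43  45]
207 [129 106  71  42  47  50  44  45  47  56  73  95 101 110 113 116 123 148
 149 156 185 175 125  94  94  96  95  67]
208 [117  89  58  41  47
[... 798 characters left out ...]
7 124  79]
215 [ 45  44  48  78 112 126 121 115 113 103  95  93  94  98  96  94  92  93
  91 101 107 109 107 103 108 121 107  76]
216 [ 46  47  53  75 104 115 118 116 111 109 109 108 106 102 102 102 104 105
 107 113 110 111 110 105  91 101  98  77]
217 [ 46  46  47  65  92 101 102 103 101 103 104 102 109 101 109 108 107 107
 109 111 111 110 113 102  86  92  91  70]
218 [ 39  44  45  63  87  93  94  95  96  95  97  98  96  99  99  97  99  99
  99 100 100 100  97  93  80  89  94  72]
219 [44 43 47 57 85 95 94 94 93 95 94 98 96 95 97 96 93 92 95 96 95 96 94 92
 78 91 88 75]
28.5 [ 0.4803 -0.0115  0.1945] [-0.1614  0.001  -0.4388] [ 0.0212 -0.0334  0.0217] 0.026409301498752452 12.481572168651631
```

View pics/s21.png

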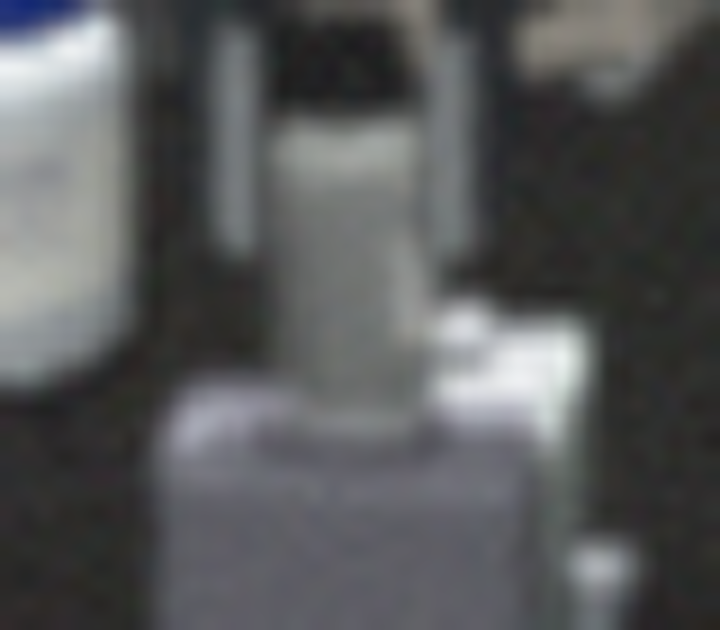

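>>> send_rows([
  {"hand":20,"dx":1.0,"dy":0.5,"dz":-1,"roll":0},
  {"hand":20,"dx":1.0,"dy":0.5,"dz":-3,"roll":0},
  {"hand":20,"dx":1.0,"dy":0.5,"dz":-5,"roll":0},
  {"hand":20,"dx":1.0,"dy":0.5,"dz":-7,"roll":0},
  {"hand":20,"dx":1.0,"dy":0.5,"dz":-7,"roll":0},
])

```text
time: 29.12
ee_pos: [0.4812, -0.0107, 0.1876]
orientation: [[-0.001, -0.216, 0.976], [0.001, 0.976, 0.216], [-1.0, 0.001, -0.0]]
force: [-0.5, 2.2, -0.4]
width: 0.026
```

```bash
python3 rd.py;  python3 - <<'E'
from fit import *
s=snap('side','side22'); crop(s,'s22',285,190,325,225,18); pickle.dump(s,open('side22.pkl','wb'))
E
python3 rd.py
```

```text
29.125 [ 0.4812 -0.0107  0.1876] [-0.5297  2.2036 -0.35  ] [0.2877 0.011  0.0458] 0.026048172974516424 12.469418800786768
29.175 [ 0.4812 -0.0107  0.1876] [-0.0248  1.3921  0.2424] [0.2968 0.0079 0.0138] 0.0262718416987144 12.47583841973294
```

View pics/s22.png

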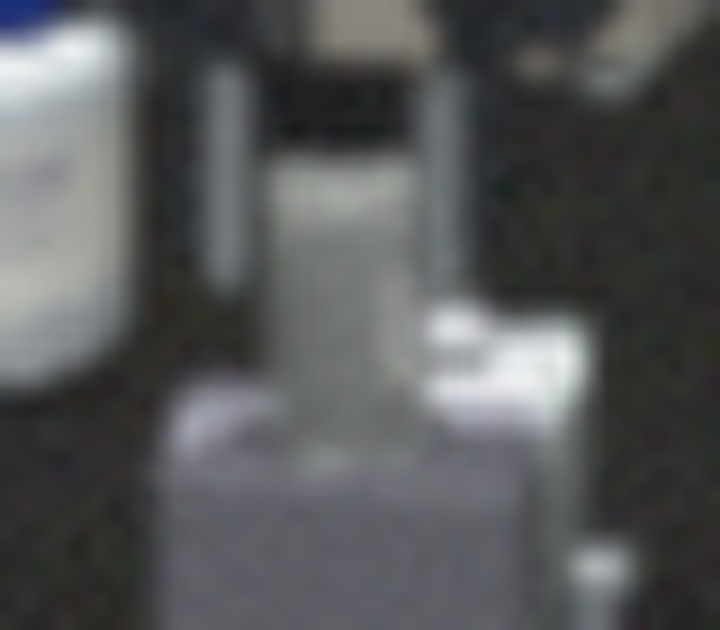

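>>> send_rows([
  {"hand":20,"dx":0,"dy":0.5,"dz":0,"roll":0},
  {"hand":20,"dx":0,"dy":1.0,"dz":0,"roll":0},
  {"hand":20,"dx":0,"dy":1.0,"dz":-1,"roll":0},
  {"hand":20,"dx":0,"dy":1.0,"dz":-2,"roll":0},
  {"hand":20,"dx":0,"dy":1.0,"dz":-2,"roll":0},
])

```text
time: 29.8
ee_pos: [0.4813, -0.01, 0.1857]
orientation: [[-0.0, -0.216, 0.976], [-0.0, 0.976, 0.216], [-1.0, 0.0, -0.0]]
force: [0.1, 0.7, -0.1]
width: 0.0258
```

```bash
python3 rd.py;  python3 - <<'E'
from fit import *
s=snap('side')
E
python3 rd.py
```

```text
29.8 [ 0.4813 -0.01    0.1857] [ 0.091   0.6518 -0.0669] [ 0.1838  0.1051 -0.0326] 0.025752349049684337 12.49149106540851
29.85 [ 0.4813 -0.01    0.1857] [-0.1257  1.0794 -0.3142] [ 0.147   0.0725 -0.0268] 0.026312865089554875 12.487914614413038
```

>>> send_rows([
  {"hand":20,"dx":0,"dy":0.7,"dz":0,"roll":0},
  {"hand":20,"dx":0,"dy":0.7,"dz":-2,"roll":0},
  {"hand":20,"dx":0,"dy":0.7,"dz":-4,"roll":0},
  {"hand":20,"dx":0,"dy":0.7,"dz":-6,"roll":0},
  {"hand":20,"dx":0,"dy":0.7,"dz":-6,"roll":0},
])

```text
time: 30.48
ee_pos: [0.4813, -0.0093, 0.1795]
orientation: [[-0.0, -0.216, 0.976], [-0.0, 0.976, 0.216], [-1.0, -0.0, -0.0]]
force: [-0.4, 0.4, -0.7]
width: 0.0262
```

```bash
python3 rd.py;  python3 - <<'E'
from fit import *
s=snap('side')
E
python3 rd.py
```

```text
30.475 [ 0.4813 -0.0093  0.1795] [-0.3865  0.3855 -0.7084] [ 0.0044  0.067  -0.0164] 0.02617168748340995 12.492341767321365
30.525 [ 0.4813 -0.0093  0.1796] [-0.8041  1.0123  0.4526] [ 0.0423  0.0818 -0.0212] 0.025709197325445174 12.493451984489637
```

>>> send_rows([
  {"hand":20,"dx":-0.2,"dy":0.3,"dz":-3,"roll":0},
  {"hand":20,"dx":-0.2,"dy":0.3,"dz":-6,"roll":0},
  {"hand":20,"dx":-0.2,"dy":0.3,"dz":-9,"roll":0},
  {"hand":20,"dx":-0.2,"dy":0.3,"dz":-9,"roll":0},
])

```text
time: 31.02
ee_pos: [0.4811, -0.009, 0.1704]
orientation: [[-0.001, -0.216, 0.976], [-0.0, 0.976, 0.216], [-1.0, 0.0, -0.0]]
force: [0.6, -0.4, -0.5]
width: 0.0261
```

```bash
python3 rd.py;  python3 - <<'E'
from fit import *
s=snap('side','side23'); crop(s,'s23',285,190,325,225,18)
E
python3 rd.py
```

```text
31.025 [ 0.4811 -0.009   0.1704] [ 0.5991 -0.3965 -0.4908] [0.0362 0.0081 0.03  ] 0.02606467798324922 12.494376887515138
31.075 [ 0.4812 -0.009   0.1706] [ 0.4942 -0.9683 -0.5146] [ 0.0342  0.0075 -0.0203] 0.02561225609579398 12.491877934350354
```

View pics/s23.png

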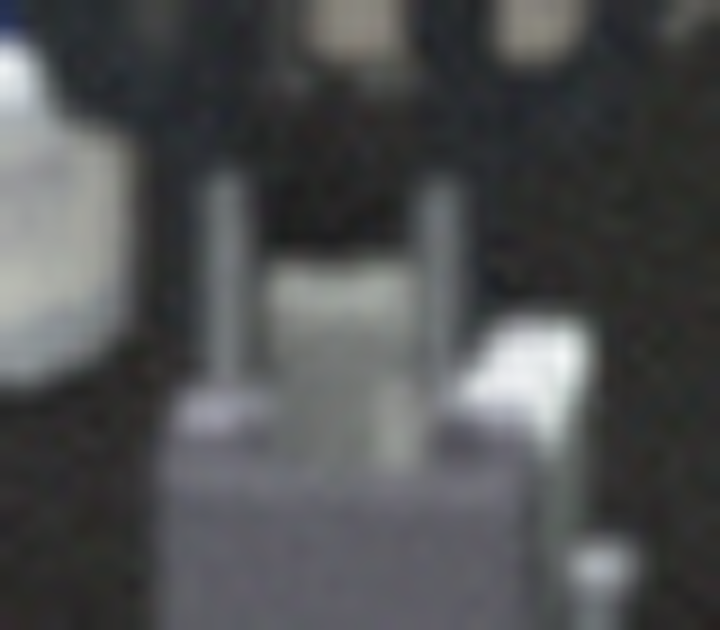

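>>> send_rows([
  {"hand":20,"dx":0,"dy":0,"dz":-2,"roll":0},
  {"hand":20,"dx":0,"dy":0,"dz":-4,"roll":0},
  {"hand":20,"dx":0,"dy":0,"dz":-4,"roll":0},
])

```text
time: 31.45
ee_pos: [0.4812, -0.009, 0.1666]
orientation: [[-0.0, -0.216, 0.976], [-0.0, 0.976, 0.216], [-1.0, -0.0, -0.0]]
force: [-0.4, 1.5, -0.8]
width: 0.0263
```

```bash
python3 rd.py;  python3 - <<'E'
from fit import *
s=snap('side')
E
python3 rd.py
```

```text
31.45 [ 0.4812 -0.009   0.1666] [-0.3901  1.4612 -0.8281] [0.0074 0.0706 0.039 ] 0.026293428926263795 12.492379072528548
31.5 [ 0.4811 -0.009   0.1666] [-0.6043  0.3394 -0.6502] [0.0052 0.0628 0.0038] 0.026029384196181147 12.489233175338192
```

>>> send_rows([
  {"hand":20,"dx":0,"dy":0,"dz":-1,"roll":0},
  {"hand":20,"dx":0,"dy":0,"dz":-2,"roll":0},
  {"hand":20,"dx":0,"dy":0,"dz":-2,"roll":0},
])

```text
time: 31.88
ee_pos: [0.4811, -0.009, 0.1647]
orientation: [[-0.0, -0.216, 0.976], [-0.0, 0.976, 0.216], [-1.0, 0.0, -0.0]]
force: [-1.2, -0.2, -1.0]
width: 0.0258
```

```bash
python3 rd.py;  python3 - <<'E'
from fit import *
s=snap('side','side24'); crop(s,'s24',285,190,325,225,18)
E
python3 rd.py
```

```text
31.875 [ 0.4811 -0.009   0.1647] [-1.2139 -0.1655 -1.0371] [0.0141 0.1382 0.0216] 0.02581285136746157 12.49087051754521
31.925 [ 0.4812 -0.009   0.1647] [-0.14    0.4826  0.8923] [0.0194 0.0458 0.0001] 0.025786939506177175 12.489276723102876
```

View pics/s24.png

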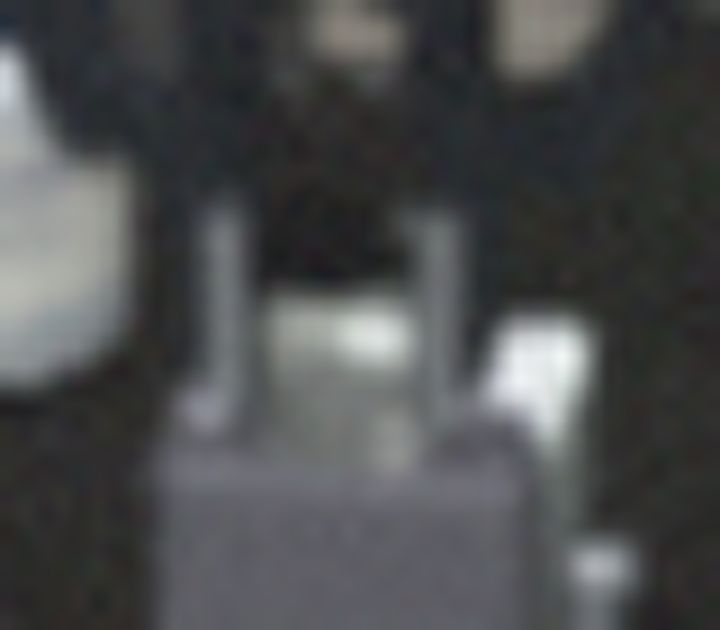

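>>> send_rows([
  {"hand":20,"dx":0,"dy":0,"dz":-0.6,"roll":0},
  {"hand":20,"dx":0,"dy":0,"dz":-1.2,"roll":0},
  {"hand":20,"dx":0,"dy":0,"dz":-1.2,"roll":0},
])

```text
time: 32.3
ee_pos: [0.4813, -0.009, 0.1637]
orientation: [[-0.0, -0.216, 0.976], [-0.0, 0.976, 0.216], [-1.0, -0.0, -0.0]]
force: [-0.4, 0.9, 1.6]
width: 0.0257
```

```bash
python3 rd.py;  python3 - <<'E'
from fit import *
s=snap('side')
E
python3 rd.py
```

```text
32.3 [ 0.4813 -0.009   0.1637] [-0.4356  0.9471  1.6382] [-0.0078  0.1616 -0.0446] 0.02566990971003075 12.489851222363841
32.35 [ 0.4812 -0.009   0.1637] [-0.9916  0.8317  1.5544] [-0.0352  0.2107 -0.0621] 0.025520910275595332 12.492348440936775
```

>>> send_rows([
  {"hand":35,"dx":0,"dy":0,"dz":0.5,"roll":0},
  {"hand":45,"dx":0,"dy":0,"dz":0.5,"roll":0},
  {"hand":60,"dx":0,"dy":0,"dz":0.5,"roll":0},
  {"hand":60,"dx":0,"dy":0,"dz":0.5,"roll":0},
  {"hand":60,"dx":0,"dy":0,"dz":10,"roll":0},
  {"hand":60,"dx":0,"dy":0,"dz":40,"roll":0},
  {"hand":60,"dx":0,"dy":0,"dz":90,"roll":0},
  {"hand":60,"dx":0,"dy":60,"dz":120,"roll":0},
  {"hand":60,"dx":0,"dy":120,"dz":120,"roll":0},
  {"hand":60,"dx":0,"dy":180,"dz":120,"roll":0},
  {"hand":60,"dx":0,"dy":230,"dz":120,"roll":0},
])

```text
time: 33.72
ee_pos: [0.4812, 0.2233, 0.2848]
orientation: [[0.002, -0.217, 0.976], [0.001, 0.976, 0.217], [-1.0, 0.0, 0.002]]
force: [1.1, -0.2, -0.6]
width: 0.0513
```

```bash
python3 rd.py;  python3 - <<'E'
from fit import *
s=snap('top','top25'); pickle.dump(s,open('top25.pkl','wb')); crop(s,'t25',225,170,345,260,6)
s=snap('side','side25'); pickle.dump(s,open('side25.pkl','wb')); crop(s,'s25',265,180,335,250,10)
for q in ['holder','holder_bore','vial']:
    for m in r.mark_of(q,'side'): print(q,np.array(m['position']).round(4),round(m['confidence'],2),proj(s,m['position']).round(1))
E
python3 rd.py
```

```text
33.725 [0.4812 0.2233 0.2848] [ 1.1304 -0.2065 -0.5713] [-0.0259  0.0126  0.0173] 0.05125578574205194 12.536652172386363
holder [ 0.4812 -0.0123  0.0537] 0.86 [303.1 223.3]
holder_bore [ 0.4806 -0.0097  0.0837] 0.72 [303.  214.3]
holder_bore [ 0.4787 -0.009   0.0195] 0.59 [303.6 234.4]
holder_bore [ 0.6708  0.0522 -0.0012] 0.27 [237.4 239.5]
vial [5.288e-01 4.302e-01 2.000e-04] 0.64 [212.9 319.5]
vial [ 0.4818 -0.0106  0.0527] 0.58 [302.7 223.8]
vial [ 0.4832 -0.0077  0.0618] 0.56 [301.9 221.3]
33.975 [0.481  0.2207 0.2838] [-0.3667 -0.4058 -0.1961] [0.0029 0.0142 0.0267] 0.05133074451514302 12.54173961554919
```

View pics/s25.png

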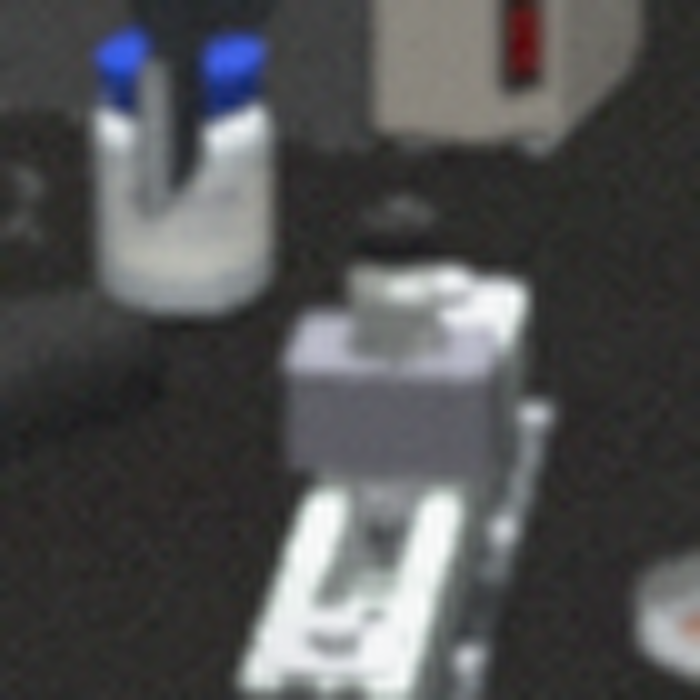

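View pics/t25.png

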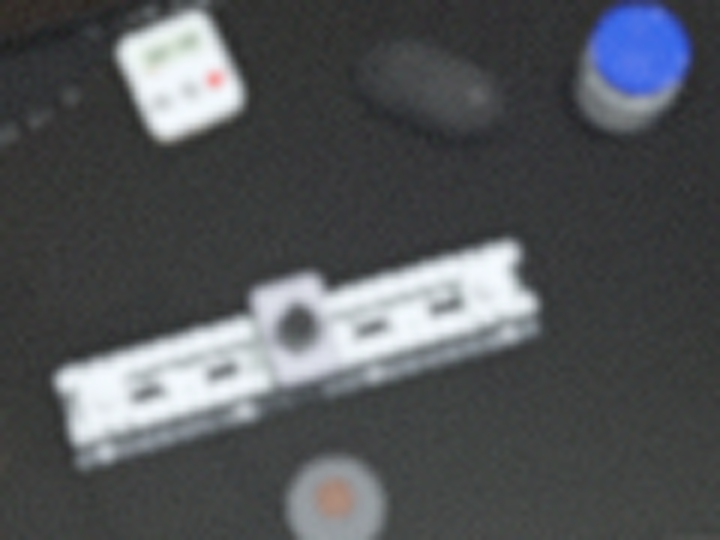

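```bash
python3 -c "
from cell import r
print(r.hand_in())"
```

```text
the job is handed in; nothing more can be done
None
```

The holder is latched in the middle of the rail and the vial stands in its bore. I handed the job in at about 34 s of the 66 s allowed.

**Holder:**
- I lowered it with the nut lengthwise in the slot and pushed to about 14–15 N, allowing for the holder's weight.
- I turned it 90° clockwise and let the spring lift it, correcting some sideways force from the arm flexing under load.
- A light upward tug met about 2.8 N/mm, more than the spring's 1.2 N/mm, so the lips are holding the nut.
- After release it stood upright and square, and in the top picture within about 1 mm of the rail's middle.

**Vial:**
- I took the one farthest right, at y ≈ 0.326 m, gripping it at 20 N. The first grip tilted it about 3°, so I set it down and gripped it again upright.
- On the way into the bore it touched the chamfer with about 2 N sideways. I corrected for that and lowered it until the bore floor pushed back with about 2 N.

**Last pictures:** the vial is upright and fully down, the holder has not moved, and the jar, timer and petri dish look undisturbed. I did not look closely at the beaker or the screwdriver again.

**Disagreements between measurements:**
- **Rail position:** the top and side cameras differed by about 4 mm across the rail.
- **Bore position:** the image edges and the recorded tool position differed by 1–2 mm, so for the final fit I relied on views of both parts together and on the contact forces.
- **Vial height:** the network's readings for the vial's base in the last side view were 0.053 m and 0.062 m. The second agrees with the 0.061 m I worked out from the contact.

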